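# Gang relay modules in a clamping jig

## Robot

A 7-joint arm with a two-finger parallel gripper is mounted at the origin on the work surface. World frame = base frame: x ahead of the robot, y to its left, z up, the work surface at z = 0. Lengths are in mm, angles in rad, forces in N, time in s.
With the tool pointing down it reaches from about 400 to 875 mm from the base axis. Payload 4.4 kg.
Tool frame: the origin (TCP) lies on the centre line of the jaws, within the pads' length; the fingertips stand 14 mm ahead of it and the grasp point (between the pads) lies 5 mm behind it (tips_ahead is the distance from the TCP to the fingertips, in mm); z points along the fingers, y is the line along which they close (so a half turn about z gives the same grasp; the last joint's range is limited). The gripper opens to 85 mm and grips with 20 to 120 N. Pads are 22 mm wide; open, the fingers measure 114 mm over their backs; the gripper's body (76 mm by 85 mm) begins 54 mm behind the grasp point. The pads swing forward as they close: fully open they stand 13 mm farther back than shut.
Start: joints at [1.058, 0.628, 0.038, 1.517, -0.027, 0.996, -0.02], TCP at [280.881, -586.194, 245.313] pointing down, gripper open.
Joint ranges: [-3.06, 3.06], [-0.37, 2.12], [-1.25, 1.32], [0.18, 2.47], [-1.1, 4.24], [0.23, 1.98], [-2.94, 2.94]. Speed limits (rad/s): [2.57, 2.57, 3.14, 3.14, 3.14, 3.14, 3.14].

## Interface

Orientations are given as [roll, pitch, yaw] about the fixed x, y, z axes, in that order (R = Rz(yaw) Ry(pitch) Rx(roll)).
In Python, from cell import * gives the robot as it stands.
- The arm moves only by the tool move_arm, never from a script. Its argument "rows" is text: rows parted by semicolons, each of 7 numbers parted by spaces: the shift along the tool's x, y, z scaled (see below), then the turn, a rotation vector about the tool's x, y, z scaled (see below), then the closure, from -1 (fully open) to 1 (shut). A call has 1 to 12 rows; each row is the pose to reach, as a shift and turn from the pose commanded when the call began, along the tool's axes at that moment; what a row does not reach only later rows make up. The controller multiplies each number of a shift by 0.3 m and each number of a turn by pi/2 rad. A row lasts 1/12 s, in which the tool goes at most 41.7 mm and 7.16 degrees, less where a joint would pass 70% of its speed; a pose out of reach is approached as far as the arm can. A call with a number of a shift or a turn outside -1 to 1 is refused whole. A call with a gripper value outside its range is refused whole. The fingers move at their own pace and stop on an object; the grip force is fixed at half the most. Time passes only in rows, so rows that repeat a pose let the fingers close. It gives the time, the measured TCP pose, the force, the opening and the grip force at its end, in the units of the state.
- read_state(): the state, without advancing time (a new reading comes with each control period).
- get_image(name): name is "side" or "top" or "wrist"; returns a dict with "img" (400x640x3 uint8, red, green, blue), "vfov" (degrees; the focal length in pixels is half the picture's height over the tangent of half this angle, whatever the lens; pixels are square), "cx", "cy" (the principal point, pixels), "k1" (the pictures are not rectified: a ray, as slopes to the right and down, at radius r is drawn at 1 + k1 r^2 times it, then the intrinsics apply), "extrinsics" (4x4, takes a point from camera to world coordinates); the wrist camera has in their place "T_tool_cam" (4x4, takes a point from camera to tool coordinates, whose origin is the TCP and whose axes are the flange's). Camera axes: x right, y up, looking along -z (the intrinsics and any distortion apply to the point x, -y, -z); pixel columns grow to the right and rows downward; lengths in mm; the calibration is good to about 2 mm. A picture is of the moment at which its call begins: read the wrist's pose just before it. There is no depth.
- finish_job(): hands the job in; it is judged then, once.
The state is a dict: "clock": time; "qpos": joint angles; "qd": joint speeds; "tau": joint torques, N m; "eef_pos": TCP position; "tool_rot": TCP orientation; "force": force on the tool from outside, world axes, zero at the start; "torque": the same for the moment, N m; "width": finger opening in mm; "gripper_force": force on a finger pad.
Only numpy, scipy, OpenCV 4.12 (cv2) and the standard library are available. Lean on these libraries where they do the work, as an engineer would, in place of code of your own. Each camera call takes 0.05 s, during which the arm holds its last target. There are 200 camera calls.

## Task

Make up a gang of modules for wiring. First draw the lock pin out of its bore in the clamping jig and park it in the notch of the shelf on the jig's far side, hanging upright by its collar, pushed well in. Then slide the clamp by its grip right back, away from the end block, and set all the grey modules standing about the bench on the bed of the jig's channel in one row from the end block, each across the channel; last, slide the clamp forward until end block, modules and jaw are all flush with no gaps, let go, and do not knock over the green solder reel or the flux bottle.

Things in the scene. Friction and masses are not known exactly. Their poses are not given: they have to be found in the camera images.
- jig: aluminium clamping jig, fixed. Origin: on the bench under the channel's middle; x across the channel (away from the robot), y along it, z up. In its frame, mm: base x -61..77, y -150..150; channel x -49..49, bed at z 12; near fence x -61..-49, top z 30; far rail x 49..77, top z 42; end block y -150..-130, top z 52; the clamp slides along y
- row_start (a point): foot of the end block's face, mid-channel, on the bed (jig frame 0, -130, 12 mm); the row begins here and grows to jig +y, 38 mm a module. A module has 4 mm play to either fence
- clamp (a joint): clamp travel, m: 0 fully open (end stop at jig +y), grows towards the end block (jig -y), at most 0.2. Jaw face at jig y = 90 mm minus travel, full channel width, up to z 58: closes on n modules at 0.220 - 0.038 n. 3 N friction; stays where left; pushes loose modules along. Starts at 0.15 to 0.19; the pin in its bore stops it opening below 0.14
- clamp_top (a point): top centre of the clamp's black upright grip, 28 (jig x) x 20 (jig y) mm, rising 44 mm above the clamp block to jig z 102 mm; its centre is 25 mm behind the jaw face (jig x 0, y 115 mm minus the travel). Can be pinched from above across jig x
- pin: loose steel lock pin, upright: shank 11 mm diameter, 50 mm long; collar 26 mm diameter from 50 to 55 mm; round head 20 mm diameter from 55 to 91 mm above the tip. 0.12 kg. Origin: at its lower tip, z up along it. Starts standing in the bore, tip 12 mm above the bench, collar 20 mm over the rail
- bore (a point): mouth of the bore in the far rail's top (jig 63, -25, 42 mm); bore 13 mm wide, 30 mm deep, vertical
- notch (a point): parked pin's axis at the shelf's top (jig 103, 50, 62 mm). Steel shelf outside the far rail: jig x 77..125, y 20..80, top z 62, 8 mm thick. Its notch, 15 mm wide, is closed at x 95 and open at the far edge x 125: the shank enters sideways from jig +x, then the collar rests on the shelf, tip 12 mm above the bench
- module1: loose grey module, upright; foot block 90 (its x) x 38 (y) x 30 mm high, on its middle a nose 45 (x) x 38 (y) mm up to 56 mm high, plus a 4 mm black toggle. Grip the nose across its 45 mm, above the shoulders. 0.2 kg. Origin: centre of the underside, z up. Symmetric, either way round will do. 3 to 5 are present; an absent one reads None throughout
- module2: loose grey module, upright; foot block 90 (its x) x 38 (y) x 30 mm high, on its middle a nose 45 (x) x 38 (y) mm up to 56 mm high, plus a 4 mm black toggle. Grip the nose across its 45 mm, above the shoulders. 0.2 kg. Origin: centre of the underside, z up. Symmetric, either way round will do. 3 to 5 are present; an absent one reads None throughout
- module3: loose grey module, upright; foot block 90 (its x) x 38 (y) x 30 mm high, on its middle a nose 45 (x) x 38 (y) mm up to 56 mm high, plus a 4 mm black toggle. Grip the nose across its 45 mm, above the shoulders. 0.2 kg. Origin: centre of the underside, z up. Symmetric, either way round will do. 3 to 5 are present; an absent one reads None throughout
- module4: loose grey module, upright; foot block 90 (its x) x 38 (y) x 30 mm high, on its middle a nose 45 (x) x 38 (y) mm up to 56 mm high, plus a 4 mm black toggle. Grip the nose across its 45 mm, above the shoulders. 0.2 kg. Origin: centre of the underside, z up. Symmetric, either way round will do. 3 to 5 are present; an absent one reads None throughout
- module5: loose grey module, upright; foot block 90 (its x) x 38 (y) x 30 mm high, on its middle a nose 45 (x) x 38 (y) mm up to 56 mm high, plus a 4 mm black toggle. Grip the nose across its 45 mm, above the shoulders. 0.2 kg. Origin: centre of the underside, z up. Symmetric, either way round will do. 3 to 5 are present; an absent one reads None throughout
- spool: bystander: green reel of solder, 60 mm across, 50 mm high. Origin: centre of the underside
- flux: bystander: amber flux bottle, 44 mm across, 100 mm high. Origin: centre of the underside
Mind the look-alikes: they are no part of the job. Leave any pink, purple or red look-alike of the module5 alone.

How it is judged:
By the outcome, as a careful person would: the job done as asked, in the order asked, and still so for the second after the job is handed in, with the robot touching nothing.
Of module1, module2, module3, module4, module5 only 3 to 5 are there at a start; the rules pass over those that are not, and their reading is None.
At some moment in a run one of module1, module2, module3, module4, module5 may be knocked a few centimetres aside while the robot is not near it.
It also fails if it takes over 210 s, if anything falls off the work surface, if the arm or the gripper's body presses on something with over 40 N, if the wrist force passes 120 N, or if a joint passes its speed limit or range.

## Working session

There is one attempt and no reset: what is moved stays moved. The work goes in short steps, Python scripts to look and compute and a tool call to move; the robot and the scene stay as the last step left them, time stands still between calls to the robot, and variables do not carry over. Pictures are saved under pics/ and viewed, at most 14 in all, crops included, and the job is handed in when it is done.

Besides the shell and the picture viewer there is one more tool, called after "Request:" by a JSON object that holds its "name" and its "arguments". move_arm: Moves the arm, as the interface text tells. Its arguments: {"type":"object","properties":{"rows":{"type":"string"}},"required":["rows"]}

```bash
ls; mkdir -p pics; cat > h.py <<'E'
from cell import *
import numpy as np, cv2
from scipy.spatial.transform import Rotation as R
def cam(name):
    s=read_state(); d=get_image(name)
    if 'extrinsics' in d: d['T']=np.array(d['extrinsics'])
    else:
        T=np.eye(4);T[:3,:3]=R.from_euler('xyz',s['tool_rot']).as_matrix();T[:3,3]=s['eef_pos']
        d['T']=T@np.array(d['T_tool_cam'])
    d['f']=200/np.tan(np.radians(d['vfov'])/2)
    return d
def ray(d,u,v):
    f=d['f'];K=np.array([[f,0,d['cx']],[0,f,d['cy']],[0,0,1.]])
    a,b=(u-d['cx'])/f,(v-d['cy'])/f
    x,y=a,b
    for _ in range(30):
        r2=x*x+y*y; x,y=a/(1+d['k1']*r2),b/(1+d['k1']*r2)
    D=d['T'][:3,:3]@np.array([x,-y,-1.]); return d['T'][:3,3],D/np.linalg.norm(D)
def onz(d,u,v,z):
    o,D=ray(d,u,v); return o+D*(z-o[2])/D[2]
def proj(d,p):
    q=np.linalg.inv(d['T'])@np.append(p,1.); x,y=q[0]/-q[2],-q[1]/-q[2]; k=1+d['k1']*(x*x+y*y)
    return np.array([d['cx']+d['f']*x*k,d['cy']+d['f']*y*k])
def save(d,n,box=None,s=1):
    im=d['img'][:,:,::-1]
    if box: im=im[box[1]:box[3],box[0]:box[2]]
    if s!=1: im=cv2.resize(im,None,fx=s,fy=s,interpolation=cv2.INTER_CUBIC)
    cv2.imwrite('pics/'+n+'.png',im)
def rel(pos,yaw):
    "tool-frame shift/turn numbers to reach pos (mm), pointing down with tool y axis line at world angle yaw(rad)"
    s=read_state(); R0=R.from_euler('xyz',s['tool_rot'])
    best=None
    for k in (0,np.pi):
        y=yaw+k; yv=np.array([np.cos(y),np.sin(y),0]); z=np.array([0,0,-1.]); x=np.cross(yv,z)
        Rt=R.from_matrix(np.stack([x,yv,z],1)); rv=(R0.inv()*Rt).as_rotvec()
        if best is None or np.linalg.norm(rv)<np.linalg.norm(best): best=rv
    return np.round(R0.inv().apply(np.array(pos)-s['eef_pos'])/300,4),np.round(best/(np.pi/2),4)
E
python3 - <<'E'
from h import *
s=read_state(); print(s)
for n in('top','side','wrist'):
    d=cam(n); save(d,n+'0'); print(n,d['f'],d['cx'],d['cy'],d['k1'],d['T'].round(3).tolist())
E
```

```text
pics
{'clock': 0.0, 'qpos': array([ 1.05820417,  0.62935026,  0.03841522,  1.51835867, -0.0269911 ,
        0.99629822, -0.01998586]), 'qd': array([-0.00091329, -0.00106502, -0.00038328,  0.00102498, -0.0017417 ,
       -0.00131532, -0.00019095]), 'tau': array([ 2.71093122e-04, -5.63396144e+01,  1.22591950e+00, -1.93445510e+01,
        1.07978008e-02,  1.05816830e-02, -1.84247148e-05]), 'eef_pos': array([ 280.63010848, -585.64023887,  244.38888494]), 'tool_rot': array([-3.13969545e+00,  1.68280843e-05,  4.46832997e-01]), 'force': array([ 0.40842322, -0.46947723,  0.2868543 ]), 'torque': array([-0.0216054 , -0.06358897,  0.02450954]), 'gripper_force': 0.0, 'width': 85.86393613953582}
top 472.66956346795854 325.7429022944519 206.4114617520139 -0.012401467247697487 [[0.008, 0.984, -0.178, 240.635], [-1.0, 0.008, 0.0, 8.822], [0.002, 0.178, 0.984, 1365.916], [0.0, 0.0, 0.0, 1.0]]
side 436.53997140782315 326.1905595560614 196.51284730941592 0.009375991530753578 [[0.999, 0.045, -0.03, 466.161], [-0.053, 0.711, -0.701, -720.325], [-0.011, 0.702, 0.713, 835.513], [0.0, 0.0, 0.0, 1.0]]
wrist 338.62925807212116 316.37216116957234 200.7061408981596 -0.06711821844563587 [[0.431, 0.87, 0.238, 340.026], [-0.902, 0.416, 0.113, -558.459], [-0.001, -0.264, 0.965, 373.741], [0.0, 0.0, 0.0, 1.0]]
```

View pics/top0.png

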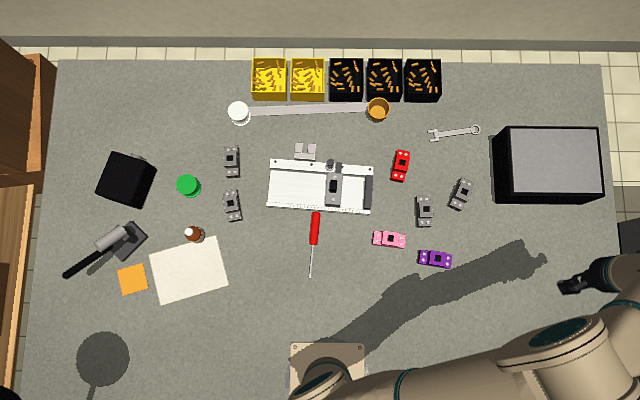

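View pics/side0.png

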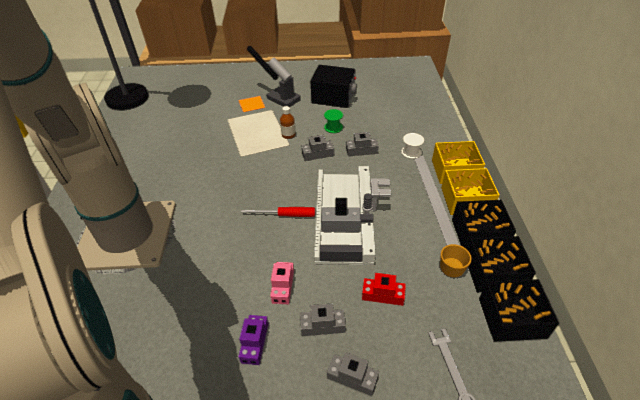

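Top view: grey modules at (231,161), (233,205), (425,211), (461,193). Look-alikes: red (401,166), pink (389,239), purple (435,259). The jig is at (320,188): end block right (368,192), clamp grip (333,185), pin (329,162), shelf (305,150). Reel is at (188,186), flux at (194,233). Next, triangulate coarsely.

```bash
python3 - <<'E'
from h import *
d=cam('top')
for n,u,v,z in [('m1',231,159,56),('m2',233,204,56),('m3',425,211,56),('m4',461,193,56),('end',368,192,52),('grip',333,185,102),('pin',330,162,103),('shelf',305,150,62),('spool',188,185,50),('flux',194,232,80),('jigBL',267,208,12),('jigBR',371,213,12)]:
    print(n,onz(d,u,v,z).round())
save(d,'topc',(210,130,490,250),2.8)
s=read_state();print(rel([560,-20,330],0))
w=cam('wrist');print(np.array(w['T_tool_cam']).round(3))
E
```

```text
m1 [614. 281.  56.]
m2 [483. 270.  56.]
m3 [ 467. -271.   56.]
m4 [ 520. -375.   56.]
end [ 521. -112.   52.]
grip [529. -11. 102.]
pin [594.  -3. 103.]
shelf [641.  69.  62.]
spool [538. 402.  50.]
flux [399. 368.  80.]
jigBL [480. 179.  12.]
jigBR [ 468. -123.   12.]
(array([ 1.6546, -1.2991, -0.2827]), array([-7.000e-04, -4.000e-04, -7.155e-01]))
[[-1.00000e-03  9.65000e-01  2.64000e-01  6.53170e+01]
 [ 1.00000e+00  1.00000e-03 -0.00000e+00  8.74000e-01]
 [-1.00000e-03  2.64000e-01 -9.65000e-01 -1.29285e+02]
 [ 0.00000e+00  0.00000e+00  0.00000e+00  1.00000e+00]]
```

View pics/topc.png

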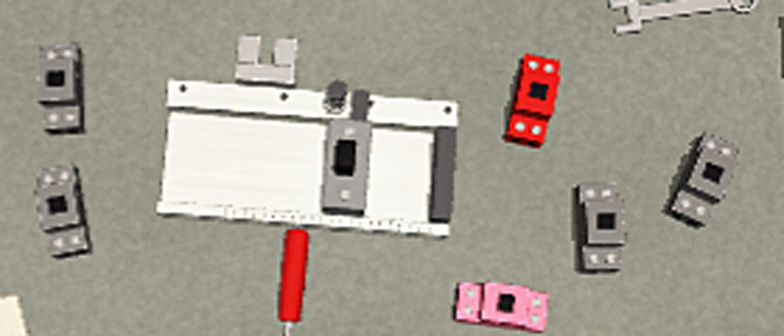

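Crop confirms four grey modules (crop px (58,85), (62,210), (603,225), (708,178)); red and pink (and purple) are decoys. Move the wrist camera over the jig.

```bash
python3 - <<'E'
from h import *
print(rel([430,-300,245],np.pi/2+(-0.04)),rel([580,-10,245],np.pi/2-.04))
E
```

```text
(array([ 8.604e-01, -6.446e-01,  1.000e-04]), array([-6.000e-04,  1.000e-04,  3.099e-01])) (array([ 1.7290e+00, -1.3004e+00,  8.0000e-04]), array([-6.000e-04,  1.000e-04,  3.099e-01]))
```

Request:
{"name": "move_arm", "arguments": {"rows": "0.86 -0.645 0 0 0 0.31 -1;0.86 -0.645 0 0 0 0.31 -1;0.86 -0.645 0 0 0 0.31 -1;0.86 -0.645 0 0 0 0.31 -1;0.86 -0.645 0 0 0 0.31 -1;0.86 -0.645 0 0 0 0.31 -1;0.86 -0.645 0 0 0 0.31 -1;0.86 -0.645 0 0 0 0.31 -1;0.86 -0.645 0 0 0 0.31 -1"}}

```text
clock: 1.0
eef_pos: [434.1, -292.3, 245.2]
tool_rot: [-3.137, -0.002, -0.029]
force: [0.9, 0.4, 0.1]
width: 85.2
gripper_force: 0.0
```

```bash
python3 - <<'E'
from h import *
print(rel([580,-10,245],np.pi/2-.04))
E
```

```text
(array([ 0.4588, -0.9547,  0.0061]), array([-0.0032, -0.0011,  0.0071]))
```

Request:
{"name": "move_arm", "arguments": {"rows": "0.46 -0.95 0.006 -0.003 -0.001 0.007 -1;0.46 -0.95 0.006 -0.003 -0.001 0.007 -1;0.46 -0.95 0.006 -0.003 -0.001 0.007 -1;0.46 -0.95 0.006 -0.003 -0.001 0.007 -1;0.46 -0.95 0.006 -0.003 -0.001 0.007 -1;0.46 -0.95 0.006 -0.003 -0.001 0.007 -1;0.46 -0.95 0.006 -0.003 -0.001 0.007 -1;0.46 -0.95 0.006 -0.003 -0.001 0.007 -1;0.46 -0.95 0.006 -0.003 -0.001 0.007 -1;0.46 -0.95 0.006 -0.003 -0.001 0.007 -1;0.46 -0.95 0.006 -0.003 -0.001 0.007 -1;0.46 -0.95 0.006 -0.003 -0.001 0.007 -1"}}

```text
clock: 2.0
eef_pos: [578.6, -23.1, 243.5]
tool_rot: [3.136, 0.002, -0.054]
force: [-1.4, -0.0, 0.8]
width: 85.4
gripper_force: 0.0
```

```bash
python3 - <<'E'
from h import *
import pickle
s=read_state();print(s['eef_pos'],s['tool_rot'],s['qpos'])
d=cam('wrist'); save(d,'w1'); pickle.dump(d,open('w1.pkl','wb'))
E
```

```text
[578.63999211 -23.13296993 243.54749723] [ 3.13573532e+00  2.02162882e-03 -5.39727845e-02] [-0.11351056  0.5324754   0.15648103  1.72439578 -0.0941854   0.89446788
 -1.54394482]
```

View pics/w1.png

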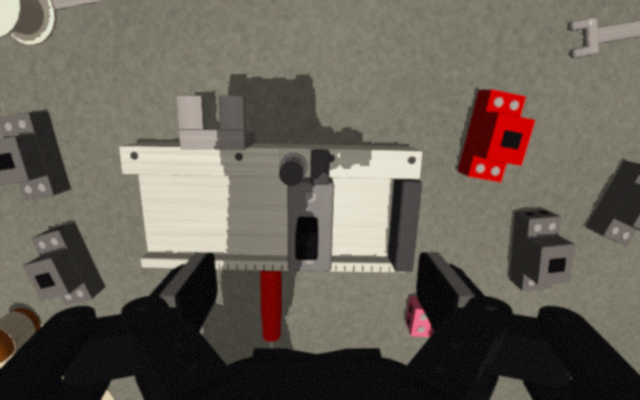

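Wrist view: jig rail top corners near (121,148), (421,151); pin head (292,170); clamp grip top (307,240); shelf (212,120) with notch at u≈211. Zoom for exact corners.

```bash
python3 - <<'E'
from h import *
import pickle
d=pickle.load(open('w1.pkl','rb'));save(d,'w1c',(112,85,432,285),2.5)
E
```

```text
(no output)
```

View pics/w1c.png

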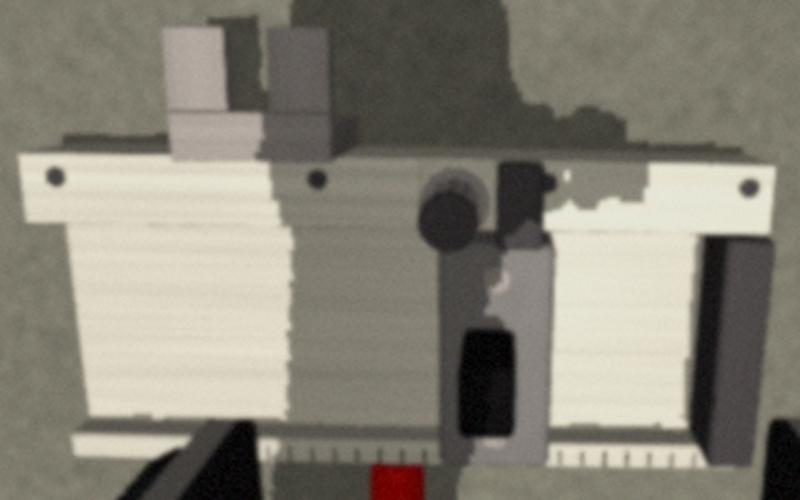

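```bash
cat > fit.py <<'E'
from h import *
from scipy.optimize import least_squares
def J(j,p):
    c,s=np.cos(j[2]),np.sin(j[2]); return np.array([j[0]+c*p[0]-s*p[1],j[1]+s*p[0]+c*p[1],p[2]])
def fit(d,P,U):
    f=lambda j:np.concatenate([proj(d,J(j,p))-u for p,u in zip(P,U)])
    r=least_squares(f,[540,10,-.04],loss='soft_l1',x_scale=[10,10,.01]); return r.x,f(r.x).reshape(-1,2)
E
python3 - <<'E'
from fit import *
import pickle
d=pickle.load(open('w1.pkl','rb'))
C=[(77,150,42,18,153),(49,150,42,24,222),(77,-150,42,776,165),(49,-150,42,771,235),(125,80,62,162,28),(125,20,62,330,28),(125,57.5,62,223,28),(125,42.5,62,267,28),(77,80,62,172,160),(77,20,62,332,160),(49,-130,52,725,236),(-49,-130,52,707,465),(-49,-150,52,753,465),(49,-150,52,773,236),(-61,150,30,76,457),(-49,150,30,73,433)]
P=[c[:3] for c in C];U=[np.array(c[3:])/2.5+[112,85] for c in C]
j,r=fit(d,P,U);print(j,r.round(1).tolist())
px=lambda u,v:np.array([u,v])/2.5+[112,85]
o=onz(d,*px(449,220),103);print('pin',o,'expected',J(j,(63,-25,103)))
for q in [(460,437),(514,437)]:print('grip near corner',onz(d,*px(*q),102))
c,s=np.cos(j[2]),np.sin(j[2])
# jig frame of grip
for q in [(460,437),(514,437)]:
    g=onz(d,*px(*q),102)-[j[0],j[1],0];print(c*g[0]+s*g[1],-s*g[0]+c*g[1])
# top camera check
t=cam('top')
for u,v,z,n in[(330,162,103,'pin')]:pass
print('proj top: rail corners',[proj(t,J(j,p)).round(1) for p in[(77,150,42),(77,-150,42),(-61,150,30),(-61,-150,30)]])
E
```

```text
[ 5.32833782e+02  2.34051486e+01 -7.08900093e-02] [[-0.0, 0.3], [1.0, 0.5], [0.3, -0.6], [-0.3, -0.7], [-0.4, -0.8], [-0.7, -0.5], [0.1, -0.8], [-0.8, -0.7], [-0.3, 0.3], [0.3, 0.9], [0.9, 0.6], [0.1, 0.4], [0.4, 0.5], [2.0, 1.0], [-0.7, 0.2], [-0.9, 0.1]]
pin [594.77183911  -6.33524096 103.        ] expected [593.90478194  -5.99439116 103.        ]
grip near corner [517.77078383  -4.37619491 102.        ]
grip near corner [516.69969815 -23.19710785 102.        ]
-13.057394458068702 -28.77848859887233
-12.792692466656707 -47.62799578962365
proj top: rail corners [array([271.2, 158.5]), array([374.4, 166.5]), array([266.9, 205.9]), array([371.1, 214.1])]
```

Jig fit: (532.8, 23.4), yaw −0.071, subpixel residuals; pin agrees within 1 mm. Go to the pin.

```bash
python3 - <<'E'
from h import *
s=read_state();print(s['clock'],s['eef_pos'],s['tool_rot'])
print(rel([594.4,-6.2,150],np.pi/2-.071),rel([594.4,-6.2,88],np.pi/2-.071))
E
```

```text
2.1 [578.79907387 -22.8725152  243.67978874] [ 3.13624691e+00  1.63274561e-03 -5.39968812e-02]
(array([ 0.0494, -0.06  ,  0.3119]), array([0.0034, 0.001 , 0.0108])) (array([ 0.0498, -0.0611,  0.5185]), array([0.0034, 0.001 , 0.0108]))
```

Request:
{"name": "move_arm", "arguments": {"rows": "0.049 -0.06 0.312 0.003 0.001 0.011 -1;0.049 -0.06 0.312 0.003 0.001 0.011 -1;0.049 -0.06 0.312 0.003 0.001 0.011 -1;0.049 -0.06 0.312 0.003 0.001 0.011 -1;0.049 -0.06 0.312 0.003 0.001 0.011 -1;0.049 -0.06 0.312 0.003 0.001 0.011 -1"}}

```text
clock: 2.6
eef_pos: [595.8, -5.3, 151.8]
tool_rot: [3.141, -0.003, -0.07]
force: [1.7, 0.3, 0.5]
width: 85.2
gripper_force: 0.0
```

```bash
python3 - <<'E'
from h import *
s=read_state();print(s['clock'],s['eef_pos'],s['tool_rot'])
print(rel([594.4,-6.2,88],np.pi/2-.071))
d=cam('wrist');save(d,'w2',(160,60,480,300),2)
E
```

```text
2.6 [595.77722693  -5.27834228 151.76519935] [ 3.14121329e+00 -2.96424955e-03 -6.95548936e-02]
(array([-0.005 ,  0.0033,  0.2125]), array([ 0.0002, -0.0019,  0.0009]))
```

View pics/w2.png

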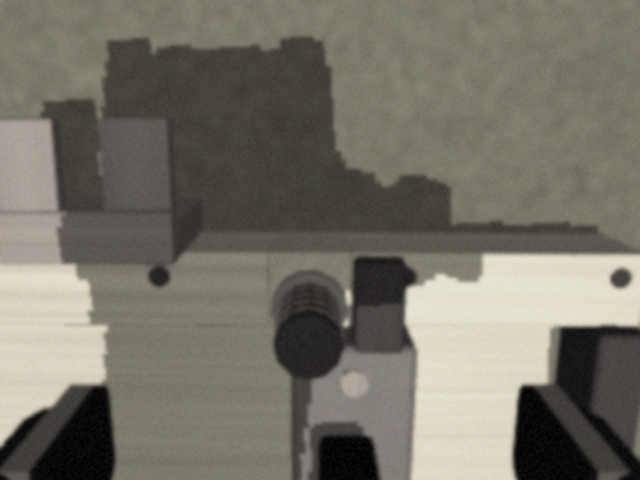

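Pin head sits centred between the pads (crop px 310,343); the lug beside it is lower. Descend and close.

Request:
{"name": "move_arm", "arguments": {"rows": "-0.004 0.003 0.1 0 -0.002 0.001 -1;-0.004 0.003 0.213 0 -0.002 0.001 -1;-0.004 0.003 0.213 0 -0.002 0.001 -1;-0.004 0.003 0.213 0 -0.002 0.001 -1;-0.004 0.003 0.213 0 -0.002 0.001 1;-0.004 0.003 0.213 0 -0.002 0.001 1;-0.004 0.003 0.213 0 -0.002 0.001 1;-0.004 0.003 0.213 0 -0.002 0.001 1;-0.004 0.003 0.213 0 -0.002 0.001 1;-0.004 0.003 0.213 0 -0.002 0.001 1;-0.004 0.003 0.213 0 -0.002 0.001 1;-0.004 0.003 0.213 0 -0.002 0.001 1"}}

```text
clock: 3.65
eef_pos: [594.1, -4.8, 86.9]
tool_rot: [-3.141, 0.002, -0.07]
force: [-0.0, 0.9, 6.8]
width: 18.3
gripper_force: 58.4
```

Request:
{"name": "move_arm", "arguments": {"rows": "0 0 -0.05 0 0 0 1;0 0 -0.1 0 0 0 1;0 0 -0.15 0 0 0 1;0 0 -0.2 0 0 0 1;0 0 -0.25 0 0 0 1;0 0 -0.28 0 0 0 1;0 0 -0.28 0 0 0 1;0 0 -0.28 0 0 0 1"}}

```text
clock: 4.32
eef_pos: [593.7, -5.0, 169.9]
tool_rot: [-3.142, 0.003, -0.07]
force: [-1.1, 1.1, -1.6]
width: 18.3
gripper_force: 58.7
```

```bash
python3 - <<'E'
from fit import *
j=[532.83,23.4,-.0709]
print(rel(np.r_[J(j,(150,50,0))[:2],170.],np.pi/2-.071))
d=cam('side');p=proj(d,J(j,(63,-25,100)));print(p);u,v=map(int,p);save(d,'s1',(u-80,v-75,u+80,v+45),4)
E
```

```text
(array([ 0.2913, -0.2464, -0.0013]), array([-0.    ,  0.0018,  0.0007]))
[367.44451706 197.43983276]
```

View pics/s1.png

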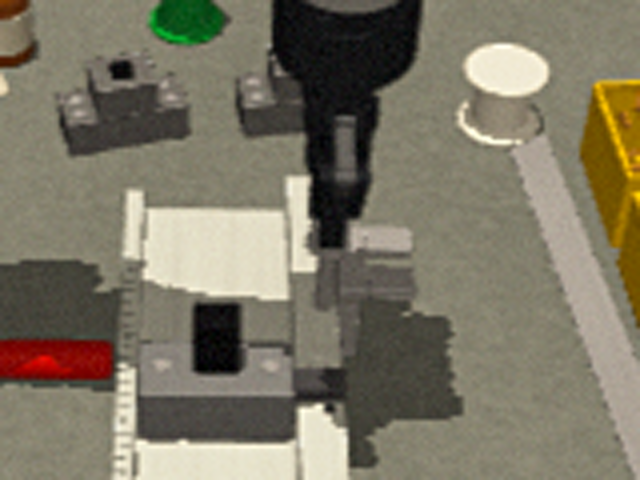

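Pin is drawn and held (shank visible at crop (330,270)). Carry outside the shelf. The grasp suggests about +1 mm y bias in my fit, so I add it.

Request:
{"name": "move_arm", "arguments": {"rows": "0.1 -0.08 0 0 0.002 0 1;0.2 -0.16 0 0 0.002 0 1;0.291 -0.25 0 0 0.002 0 1;0.291 -0.25 0 0 0.002 0 1;0.291 -0.25 0 0 0.002 0 1;0.291 -0.25 0 0 0.002 0 1;0.291 -0.25 0 0 0.002 0 1"}}

```text
clock: 4.95
eef_pos: [684.8, 62.1, 168.6]
tool_rot: [3.14, 0.002, -0.071]
force: [-0.2, 0.1, -1.8]
width: 18.5
gripper_force: 58.8
```

```bash
python3 - <<'E'
from fit import *
j=[532.83,24.4,-.0709]
print(read_state()['eef_pos'],rel(np.r_[J(j,(150,50,0))[:2],89.5],np.pi/2-.071))
E
```

```text
[684.76769147  62.14798582 168.63619932] (array([ 0.0043, -0.0057,  0.2638]), array([ 0.001 ,  0.0015, -0.0003]))
```

Request:
{"name": "move_arm", "arguments": {"rows": "0.004 -0.005 0.1 0.001 0.001 0 1;0.004 -0.005 0.2 0.001 0.001 0 1;0.004 -0.005 0.262 0.001 0.001 0 1;0.004 -0.005 0.262 0.001 0.001 0 1;0.004 -0.005 0.262 0.001 0.001 0 1;0.004 -0.005 0.262 0.001 0.001 0 1;0.004 -0.005 0.262 0.001 0.001 0 1"}}

```text
clock: 5.53
eef_pos: [688.7, 64.7, 93.2]
tool_rot: [-3.14, -0.005, -0.071]
force: [-0.0, 0.1, -1.0]
width: 18.4
gripper_force: 58.8
```

```bash
python3 - <<'E'
from fit import *
j=[532.83,24.4,-.0709]
print(read_state()['eef_pos'],rel(np.r_[J(j,(130,50,0))[:2],89.5],np.pi/2-.071),rel(np.r_[J(j,(102,50,0))[:2],89.5],np.pi/2-.071))
d=cam('wrist');save(d,'w3',(200,100,440,300),3)
E
```

```text
[688.74872256  64.6971209   93.23864554] (array([-0.0756,  0.0041,  0.0121]), array([-0.0012, -0.0033,  0.0002])) (array([-0.169 ,  0.0041,  0.0116]), array([-0.0012, -0.0033,  0.0002]))
```

View pics/w3.png

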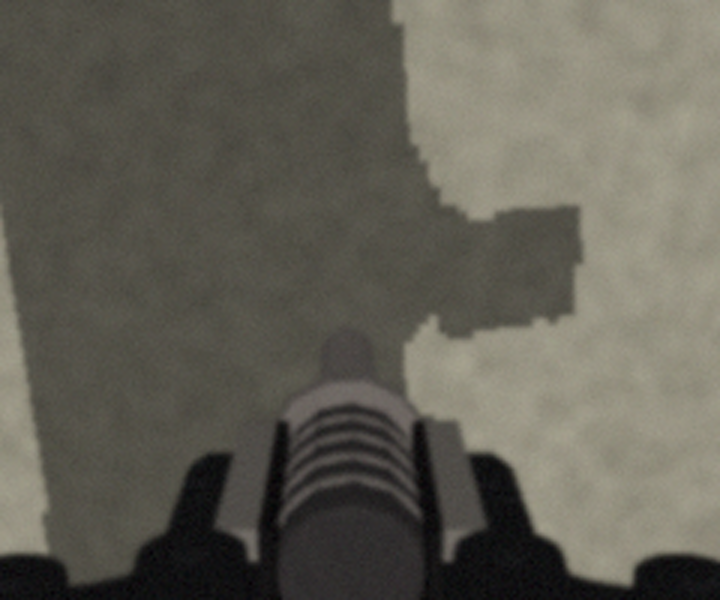

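Pin hangs straight in the pads (tip at crop (345,340)). Correct the residual, settle just outside the notch.

Request:
{"name": "move_arm", "arguments": {"rows": "-0.05 0.004 0.01 -0.001 -0.003 0 1;-0.075 0.004 0.011 -0.001 -0.003 0 1;-0.075 0.004 0.011 -0.001 -0.003 0 1;-0.075 0.004 0.011 -0.001 -0.003 0 1;-0.075 0.004 0.011 -0.001 -0.003 0 1;-0.075 0.004 0.011 -0.001 -0.003 0 1;-0.075 0.004 0.011 -0.001 -0.003 0 1;-0.075 0.004 0.011 -0.001 -0.003 0 1"}}

```text
clock: 6.25
eef_pos: [665.2, 65.4, 87.7]
tool_rot: [3.142, 0.003, -0.07]
force: [-0.2, 0.4, -0.9]
width: 18.3
gripper_force: 58.8
```

```bash
python3 - <<'E'
from fit import *
j=[532.83,24.4,-.0709]
print(read_state()['eef_pos'],read_state()['force'],rel(np.r_[J(j,(116,50,0))[:2],89.5],np.pi/2-.071),rel(np.r_[J(j,(101.5,50,0))[:2],89.5],np.pi/2-.071))
E
```

```text
[665.20787508  65.40811664  87.70532435] [-0.166582    0.420588   -0.90094512] (array([-0.0438,  0.0009, -0.0059]), array([0.    , 0.0017, 0.0006])) (array([-0.0922,  0.0009, -0.0057]), array([0.    , 0.0017, 0.0006]))
```

Request:
{"name": "move_arm", "arguments": {"rows": "-0.015 0.001 -0.018 0 0.001 0.0 1;-0.03 0.001 -0.018 0 0.001 0.0 1;-0.044 0.001 -0.018 0 0.001 0.0 1;-0.044 0.001 -0.018 0 0.001 0.0 1;-0.044 0.001 -0.018 0 0.001 0.0 1"}}

```text
clock: 6.67
eef_pos: [651.3, 66.2, 93.3]
tool_rot: [-3.142, 0.002, -0.07]
force: [0.2, -0.3, -0.9]
width: 18.6
gripper_force: 58.8
```

Request:
{"name": "move_arm", "arguments": {"rows": "-0.012 0 0 0 0 0 1;-0.024 0 0 0 0 0 1;-0.036 0 0 0 0 0 1;-0.045 0 0 0 0 0 1;-0.048 0 0 0 0 0 1;-0.048 0 0 0 0 0 1;-0.048 0 0 0 0 0 1"}}

```text
clock: 7.25
eef_pos: [637.4, 67.1, 93.3]
tool_rot: [-3.142, 0.001, -0.07]
force: [-0.5, 0.3, -0.9]
width: 18.6
gripper_force: 58.8
```

```bash
python3 - <<'E'
from fit import *
j=[532.83,24.4,-.0709]
print(J(j,(103,50,0)),read_state()['force'])
d=cam('wrist');save(d,'w4',(200,100,440,300),3)
E
```

```text
[639.11325845  66.97779906   0.        ] [-0.52721224  0.31350035 -0.87690836]
```

View pics/w4.png

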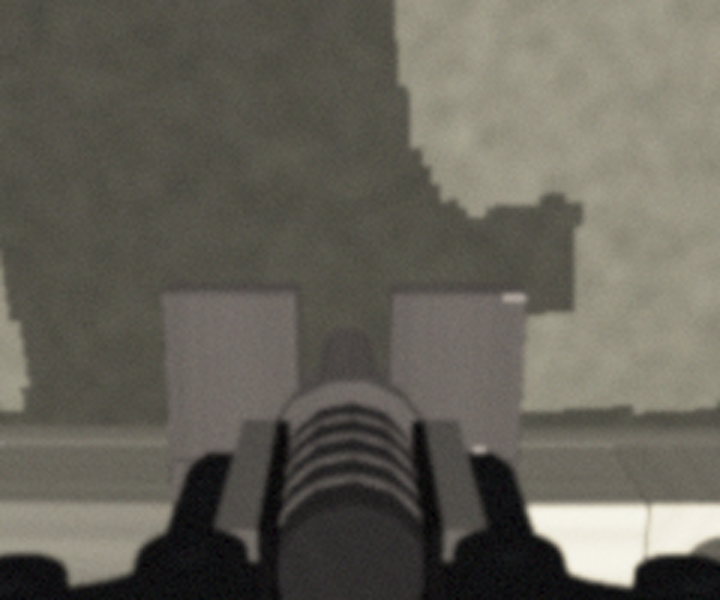

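Shank (crop 347,350) is centred in the notch (298–390), unforced. Lower onto the collar.

Request:
{"name": "move_arm", "arguments": {"rows": "0 0 0.01 0 0 0 1;0 0 0.016 0 0 0 1;0 0 0.019 0 0 0 1;0 0 0.019 0 0 0 1"}}

```text
clock: 7.63
eef_pos: [637.2, 67.1, 87.2]
tool_rot: [3.142, 0.002, -0.07]
force: [-0.1, 0.4, -1.8]
width: 18.3
gripper_force: 59.2
```

Release and rise, then look.

Request:
{"name": "move_arm", "arguments": {"rows": "0 0 0.001 0 0 0 1;0 0 0.002 0 0 0 1;0 0 0.002 0 0 0 -1;0 0 0.002 0 0 0 -1;0 0 0.002 0 0 0 -1;0 0 0.002 0 0 0 -1;0 0 0.002 0 0 0 -1;0 0 -0.05 0 0 0 -1;0 0 -0.12 0 0 0 -1;0 0 -0.25 0 0 0 -1;0 0 -0.25 0 0 0 -1;0 0 -0.25 0 0 0 -1"}}

```text
clock: 8.63
eef_pos: [639.3, 67.2, 165.1]
tool_rot: [-3.141, -0.004, -0.07]
force: [-0.5, 0.1, -0.9]
width: 85.1
gripper_force: 0.0
```

```bash
python3 - <<'E'
from fit import *
j=[532.83,24.4,-.0709]
d=cam('side');p=proj(d,J(j,(103,50,60)));u,v=map(int,p);save(d,'s2',(u-80,v-60,u+80,v+60),4);print(p)
t=0.153;print(J(j,(0,115-1000*t,0)))
print(rel([590,40,200],-.071))
E
```

```text
[380.83226954 187.18462141]
[530.13805664 -13.50453061   0.        ]
(array([-0.1528,  0.1015, -0.1221]), array([-1.000e-04, -4.000e-04, -9.993e-01]))
```

View pics/s2.png

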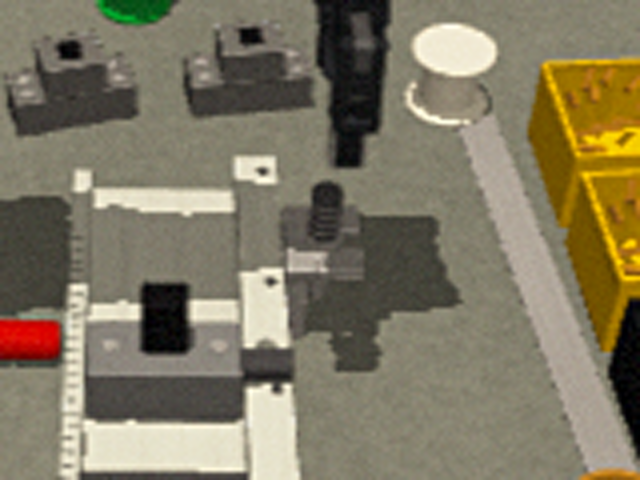

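Pin hangs upright in the notch (crop 325,210). Now rotate a quarter turn and go over the clamp grip.

```bash
python3 - <<'E'
from fit import *
print(rel([530.1,-13.5,150],-.071))
E
```

```text
(array([-0.3396,  0.2934,  0.0444]), array([-1.000e-04, -4.000e-04, -9.993e-01]))
```

Request:
{"name": "move_arm", "arguments": {"rows": "-0.34 0.293 0.044 0 0 -0.999 -1;-0.34 0.293 0.044 0 0 -0.999 -1;-0.34 0.293 0.044 0 0 -0.999 -1;-0.34 0.293 0.044 0 0 -0.999 -1;-0.34 0.293 0.044 0 0 -0.999 -1;-0.34 0.293 0.044 0 0 -0.999 -1;-0.34 0.293 0.044 0 0 -0.999 -1;-0.34 0.293 0.044 0 0 -0.999 -1;-0.34 0.293 0.044 0 0 -0.999 -1;-0.34 0.293 0.044 0 0 -0.999 -1;-0.34 0.293 0.044 0 0 -0.999 -1;-0.34 0.293 0.044 0 0 -0.999 -1"}}

```text
clock: 9.68
eef_pos: [528.4, -13.4, 148.2]
tool_rot: [-3.137, 0.0, 1.436]
force: [0.8, -0.4, 0.4]
width: 85.0
gripper_force: 0.0
```

```bash
python3 - <<'E'
from fit import *
print(rel([530.1,-13.5,150],-.071),rel([530.1,-13.5,86],-.071),read_state()['qpos'])
E
```

```text
(array([ 0.0003,  0.0055, -0.006 ]), array([-0.0026, -0.0001, -0.0404])) (array([0.0003, 0.0064, 0.2074]), array([-0.0026, -0.0001, -0.0404])) [ 0.17155458  0.60872413 -0.29733821  1.94033304  0.2841356   0.63693542
 -0.44050734]
```

Request:
{"name": "move_arm", "arguments": {"rows": "0 0.005 0.05 -0.002 0 -0.04 -1;0 0.005 0.12 -0.002 0 -0.04 -1;0 0.005 0.2 -0.002 0 -0.04 -1;0 0.005 0.205 -0.002 0 -0.04 -1;0 0.005 0.205 -0.002 0 -0.04 1;0 0.005 0.205 -0.002 0 -0.04 1;0 0.005 0.205 -0.002 0 -0.04 1;0 0.005 0.205 -0.002 0 -0.04 1;0 0.005 0.205 -0.002 0 -0.04 1;0 0.005 0.205 -0.002 0 -0.04 1;0 0.005 0.205 -0.002 0 -0.04 1"}}

```text
clock: 10.6
eef_pos: [531.0, -13.6, 89.1]
tool_rot: [3.139, 0.0, 1.493]
force: [-1.7, 0.1, 6.1]
width: 27.0
gripper_force: 60.3
```

```bash
python3 - <<'E'
from fit import *
j=[532.83,24.4,-.0709]
print(rel(np.r_[J(j,(0,116,0))[:2],86],-.071),read_state()['force'])
E
```

```text
(array([ 0.5136, -0.0062,  0.0102]), array([ 0.0016,  0.0003, -0.0042])) [-1.68679481  0.09023571  6.1378557 ]
```

Request:
{"name": "move_arm", "arguments": {"rows": "0.05 -0.001 0 0 0 -0.004 1;0.1 -0.002 0 0 0 -0.004 1;0.15 -0.002 0 0 0 -0.004 1;0.2 -0.003 0 0 0 -0.004 1;0.25 -0.004 0 0 0 -0.004 1;0.3 -0.004 0 0 0 -0.004 1;0.35 -0.005 0 0 0 -0.004 1;0.4 -0.005 0 0 0 -0.004 1;0.45 -0.006 0 0 0 -0.004 1;0.49 -0.006 0 0 0 -0.004 1;0.505 -0.006 0 0 0 -0.004 1;0.505 -0.006 0 0 0 -0.004 1"}}

```text
clock: 11.6
eef_pos: [542.2, 139.4, 89.1]
tool_rot: [3.137, -0.002, 1.499]
force: [0.7, 2.3, 6.8]
width: 27.5
gripper_force: 60.4
```

Request:
{"name": "move_arm", "arguments": {"rows": "0.005 0 0 0 0 0 1;0.01 0 0 0 0 0 1;0.01 0 0 0 0 0 1"}}

```text
clock: 11.85
eef_pos: [542.2, 139.5, 89.1]
tool_rot: [3.138, 0.001, 1.497]
force: [0.4, -3.4, 9.4]
width: 26.7
gripper_force: 60.7
```

Clamp is at its end stop (jig y 115), which also calibrates the frame: jig ≈ (533.9, 24.4, −0.071). Release and go up to look at the left modules.

Request:
{"name": "move_arm", "arguments": {"rows": "0 0 0 0 0 0 -1;0 0 0 0 0 0 -1;0 0 0 0 0 0 -1;0 0 0 0 0 0 -1;0 0 -0.1 0 0 0 -1;0 0 -0.2 0 0 0 -1;0.1 0 -0.35 0 0 0 -1;0.23 0 -0.4 0 0 0 -1;0.3 0 -0.4 0 0 0 -1;0.3 0 -0.4 0 0 0 -1;0.3 0 -0.4 0 0 0 -1;0.3 0 -0.4 0 0 0 -1"}}

```text
clock: 12.85
eef_pos: [546.8, 229.7, 207.2]
tool_rot: [3.141, 0.002, 1.5]
force: [-0.1, -0.2, -0.2]
width: 85.6
gripper_force: 0.0
```

```bash
python3 - <<'E'
from fit import *
import pickle
s=read_state();print(s['eef_pos'])
d=cam('wrist');pickle.dump(d,open('w5.pkl','wb'));save(d,'w5')
for p in [(614,281,58),(483,270,58)]:print(proj(d,p))
E
```

```text
[546.78222564 229.69199191 207.24453352]
[395.72187361 120.20178794]
[236.06546291 145.56161203]
```

View pics/w5.png

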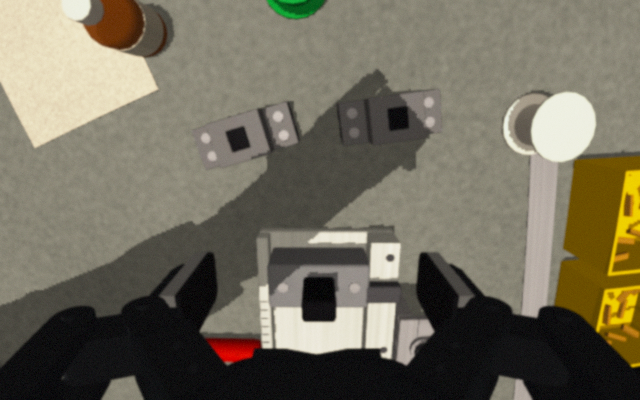

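Toggles at (397,118) and (237,138); shoulder screws visible around each. Write an automatic detector (black toggle + screws by top-hat).

```bash
cat > det.py <<'E'
from fit import *
def mod(d,guess):
    "centre and x-axis angle of the module near guess: toggle (z 59) blob plus shoulder screws (z 30)"
    g=cv2.cvtColor(d['img'],cv2.COLOR_RGB2GRAY)
    u,v=proj(d,(*guess[:2],59)); u,v=int(u),int(v); h=30
    x0,y0=max(u-h,0),max(v-h,0); w=g[y0:v+h,x0:u+h]
    n,_,st,c=cv2.connectedComponentsWithStats((w<28).astype(np.uint8))
    ok=[i for i in range(1,n) if 60<st[i,4]<1500 and abs(st[i,2]-st[i,3])<8]
    if not ok: print('no toggle',st); return None
    i=min(ok,key=lambda i:np.hypot(*(c[i]+[x0-u,y0-v]))); t=c[i]+[x0,y0]; T=onz(d,*t,59)
    f=d['f']/(d['T'][2,3]-30); h=int(62*f); u,v=proj(d,(*T[:2],30)).astype(int)
    x0,y0=max(u-h,0),max(v-h,0); w=g[y0:v+h,x0:u+h]
    k=cv2.getStructuringElement(cv2.MORPH_ELLIPSE,(2*int(7*f)+1,)*2)
    th=cv2.morphologyEx(cv2.GaussianBlur(w,(5,5),0),cv2.MORPH_TOPHAT,k)
    n,_,st,c=cv2.connectedComponentsWithStats((th>18).astype(np.uint8))
    S=[]
    for i in range(1,n):
        p=onz(d,*(c[i]+[x0,y0]),30); r=np.hypot(*(p-T)[:2])
        if 26<r<50 and st[i,4]>(3*f)**2: S.append(p[:2])
    S=np.array(S)
    a=None
    if len(S)>=2:
        # bearing of each screw from the toggle, doubled angle mean
        b=S-T[:2]; z=np.sum(np.exp(2j*np.arctan2(b[:,1],b[:,0]))); a=np.angle(z)/2
        r0=np.sort(np.round(np.degrees((np.arctan2(b[:,1],b[:,0])-a+np.pi/2)%np.pi-np.pi/2)))
        print('scr',len(S),'mean',S.mean(0).round(1),'bearings',r0,'r',np.hypot(*b.T).round())
    print('toggle px',t.round(1),'centre',T[:2].round(1),'ang',a); return T,a
E
python3 - <<'E'
from det import *
import pickle
d=pickle.load(open('w5.pkl','rb'))
a=mod(d,(614,281));b=mod(d,(483,270))
for c in [a,b]:
  if c is not None and c[1] is not None: print(rel([*c[0][:2],150],c[1]))
for S in [[(206,138),(212,156),(277,114),(284,134)],[(353,112),(354,133),(428,101),(430,121)]]:
  P=np.array([onz(d,*p,30)[:2] for p in S]);e=(P[2]+P[3]-P[0]-P[1])/2;print(P.mean(0),np.arctan2(e[1],e[0]),np.hypot(*e))
E
```

```text
scr 5 mean [617.6 273.6] bearings [-83. -12. -12.  16.  16.] r [36. 35. 36. 34. 46.]
toggle px [397.9 118. ] centre [615.5 282.7] ang 0.037736213697074486
scr 4 mean [484.4 275.3] bearings [-15. -13.  13.  15.] r [36. 35. 35. 35.]
toggle px [236.8 140.1] centre [484.4 274.5] ang 0.20204501000818623
(array([0.1959, 0.2152, 0.1897]), array([ 0.    ,  0.0013, -0.0702]))
(array([ 0.1368, -0.2186,  0.1897]), array([-1.000e-04,  1.300e-03, -1.748e-01]))
[484.7733472  275.71561272] 0.22507209734410746 68.52163196971836
[616.5070788  282.84401976] 0.08369942297052724 67.63661332758222
```

```bash
python3 - <<'E'
from det import *
print(rel([616.5,283,120],.075),rel([616.5,283,48],.075))
E
```

```text
(array([0.1973, 0.2183, 0.2897]), array([ 0.    ,  0.0013, -0.0939])) (array([0.1978, 0.2183, 0.5297]), array([ 0.    ,  0.0013, -0.0939]))
```

Request:
{"name": "move_arm", "arguments": {"rows": "0.1 0.11 0.1 0 0.001 -0.05 -1;0.198 0.218 0.25 0 0.001 -0.094 -1;0.198 0.218 0.29 0 0.001 -0.094 -1;0.198 0.218 0.29 0 0.001 -0.094 -1;0.198 0.218 0.29 0 0.001 -0.094 -1;0.198 0.218 0.29 0 0.001 -0.094 -1"}}

```text
clock: 13.4
eef_pos: [616.8, 283.2, 120.7]
tool_rot: [3.141, 0.0, 1.645]
force: [0.6, 0.0, 0.4]
width: 85.5
gripper_force: 0.0
```

```bash
python3 - <<'E'
from det import *
d=cam('wrist');a=mod(d,(616,283)); a=a or ([616.5,283],.075)
print(read_state()['eef_pos'],rel([616.5,283,48],.075))
E
```

```text
scr 5 mean [610.4 287.9] bearings [-39.  -7.  -5.  21.  24.] r [37. 35. 35. 35. 36.]
toggle px [316.2 221.3] centre [615.7 283.5] ang -0.06942865722711901
[617.4313682  283.6849233  122.40601054] (array([-0.0023, -0.0041,  0.248 ]), array([ 0.002 , -0.0006, -0.0003]))
```

Request:
{"name": "move_arm", "arguments": {"rows": "-0.001 -0.003 0.07 0 0 0 -1;-0.001 -0.003 0.14 0 0 0 -1;-0.001 -0.003 0.2 0 0 0 -1;-0.001 -0.003 0.243 0 0 0 -1;-0.001 -0.003 0.243 0 0 0 -1;-0.001 -0.003 0.243 0 0 0 1;-0.001 -0.003 0.243 0 0 0 1;-0.001 -0.003 0.243 0 0 0 1;-0.001 -0.003 0.243 0 0 0 1;-0.001 -0.003 0.243 0 0 0 1;-0.001 -0.003 0.243 0 0 0 1;-0.001 -0.003 0.243 0 0 0 1"}}

```text
clock: 14.45
eef_pos: [617.4, 285.3, 50.1]
tool_rot: [3.137, -0.002, 1.647]
force: [0.6, -0.5, 5.6]
width: 43.3
gripper_force: 63.8
```

Request:
{"name": "move_arm", "arguments": {"rows": "0 0 -0.1 0 0 0 1;0 0 -0.2 0 0 0 1;0 0 -0.3 0 0 0 1;0 0 -0.4 0 0 0 1;0 0 -0.43 0 0 0 1;0 0 -0.43 0 0 0 1"}}

```text
clock: 14.95
eef_pos: [617.7, 285.4, 180.4]
tool_rot: [3.134, -0.004, 1.647]
force: [0.2, 0.7, -2.2]
width: 43.7
gripper_force: 62.9
```

```bash
cat > tgt.py <<'E'
from det import *
import sys
j=[533.9,24.4,-.0709]
a=list(map(float,sys.argv[1:]))
for z in a[2:]: print(z,rel(np.r_[J(j,(a[0],a[1],0))[:2],z],-.0709))
E
python3 tgt.py 0 -110 175 120; python3 tgt.py 0 0 175
```

```text
175.0 (array([-1.2091, -0.398 ,  0.0107]), array([ 0.0046, -0.0026,  0.0934]))
120.0 (array([-1.2098, -0.3994,  0.1941]), array([ 0.0046, -0.0026,  0.0934]))
175.0 (array([-0.8464, -0.3445,  0.0124]), array([ 0.0046, -0.0026,  0.0934]))
```

Request:
{"name": "move_arm", "arguments": {"rows": "-0.85 -0.34 0 0.003 -0.002 0.093 1;-0.85 -0.34 0 0.003 -0.002 0.093 1;-0.85 -0.34 0 0.003 -0.002 0.093 1;-0.85 -0.34 0 0.003 -0.002 0.093 1;-0.85 -0.34 0 0.003 -0.002 0.093 1;-0.85 -0.34 0 0.003 -0.002 0.093 1;-0.85 -0.34 0 0.003 -0.002 0.093 1;-0.85 -0.34 0 0.003 -0.002 0.093 1;-0.85 -0.34 0 0.003 -0.002 0.093 1"}}

```text
clock: 15.7
eef_pos: [532.1, 20.0, 175.0]
tool_rot: [-3.135, 0.003, 1.497]
force: [0.7, 0.5, -2.6]
width: 43.8
gripper_force: 62.8
```

```bash
python3 tgt.py 0 -107 175 90
```

```text
175.0 (array([-0.3417,  0.006 ,  0.0011]), array([-0.004,  0.002, -0.002]))
90.0 (array([-0.3408,  0.0078,  0.2844]), array([-0.004,  0.002, -0.002]))
```

Request:
{"name": "move_arm", "arguments": {"rows": "-0.14 0.007 0 -0.002 0.001 -0.002 1;-0.28 0.007 0 -0.002 0.001 -0.002 1;-0.341 0.007 0 -0.002 0.001 -0.002 1;-0.341 0.007 0.1 -0.002 0.001 -0.002 1;-0.341 0.007 0.2 -0.002 0.001 -0.002 1;-0.341 0.007 0.28 -0.002 0.001 -0.002 1;-0.341 0.007 0.28 -0.002 0.001 -0.002 1;-0.341 0.007 0.28 -0.002 0.001 -0.002 1;-0.341 0.007 0.28 -0.002 0.001 -0.002 1"}}

```text
clock: 16.45
eef_pos: [529.3, -78.7, 93.3]
tool_rot: [3.14, -0.0, 1.506]
force: [0.5, 0.8, -1.5]
width: 43.9
gripper_force: 62.7
```

```bash
python3 tgt.py 0 -107 90 64 60; python3 - <<'E'
from fit import *
d=cam('wrist');j=[533.9,24.4,-.0709];save(d,'w6',(120,20,520,280),2)
E
```

```text
90.0 (array([-0.0127, -0.009 ,  0.011 ]), array([ 0.0008, -0.0002,  0.0036]))
64.0 (array([-0.0127, -0.0091,  0.0977]), array([ 0.0008, -0.0002,  0.0036]))
60.0 (array([-0.0127, -0.0091,  0.111 ]), array([ 0.0008, -0.0002,  0.0036]))
```

View pics/w6.png

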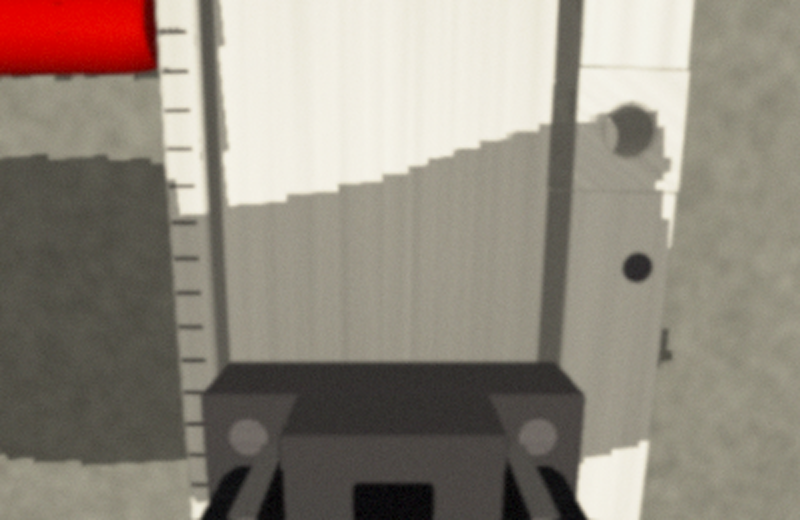

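```bash
python3 - <<'E'
from fit import *
d=cam('wrist');j=[533.9,24.4,-.0709];c,s=np.cos(j[2]),np.sin(j[2])
def jf(u,v,z):
    g=onz(d,120+u/2,20+v/2,z)-[j[0],j[1],0]; return np.round([c*g[0]+s*g[1],-s*g[0]+c*g[1]],1)
print('module bottom',jf(228,363,43),jf(558,363,43))
print('near fence',jf(200,2,30),jf(210,200,30),jf(216,330,30))
print('far rail',jf(582,2,42),jf(573,150,42),jf(561,350,42))
print('tcp',read_state()['eef_pos'])
E
```

```text
module bottom [-43.3 -88.2] [ 48.2 -87.9]
near fence [-48.9   7. ] [-48.9 -44.5] [-49.4 -81.8]
far rail [48.8  4.7] [ 48.7 -31. ] [ 49.  -84.4]
tcp [529.69578755 -79.33381257  94.18836058]
```

Module is square to the channel, 2.4 mm too far in jig x per the crop (bottom corners at 228/558 vs fences 216/561); correct and lower.

Request:
{"name": "move_arm", "arguments": {"rows": "-0.004 -0.008 0 0 0 0.003 1;-0.004 -0.008 0.03 0 0 0.003 1;-0.004 -0.008 0.06 0 0 0.003 1;-0.004 -0.008 0.085 0 0 0.003 1;-0.004 -0.008 0.1 0 0 0.003 1;-0.004 -0.008 0.1 0 0 0.003 1;-0.004 -0.008 0.1 0 0 0.003 1"}}

```text
clock: 17.13
eef_pos: [525.7, -80.9, 62.2]
tool_rot: [-3.141, 0.0, 1.499]
force: [0.5, -0.4, -1.8]
width: 43.5
gripper_force: 63.2
```

Request:
{"name": "move_arm", "arguments": {"rows": "0 0 0.006 0 0 0 1;0 0 0.006 0 0 0 1;0 0 0.006 0 0 0 -1;0 0 0.006 0 0 0 -1;0 0 0.006 0 0 0 -1;0 0 0.006 0 0 0 -1;0 0 -0.05 0 0 0 -1;0 0 -0.15 0 0 0 -1;0 0 -0.3 0 0 0 -1;0 0 -0.36 0 0 0 -1;0.2 0 -0.36 0 0 0 -1;0.3 0 -0.36 0 0 0 -1"}}

```text
clock: 18.13
eef_pos: [533.3, -0.6, 172.4]
tool_rot: [3.137, 0.002, 1.491]
force: [0.5, 1.0, -0.1]
width: 85.7
gripper_force: 0.0
```

```bash
python3 - <<'E'
from det import *
print(rel([484.5,245,170],.21))
E
```

```text
(array([ 0.803 , -0.2275,  0.0058]), array([ 0.0027,  0.0015, -0.1847]))
```

Request:
{"name": "move_arm", "arguments": {"rows": "0.8 -0.227 0.006 0.002 0.001 -0.184 -1;0.8 -0.227 0.006 0.002 0.001 -0.184 -1;0.8 -0.227 0.006 0.002 0.001 -0.184 -1;0.8 -0.227 0.006 0.002 0.001 -0.184 -1;0.8 -0.227 0.006 0.002 0.001 -0.184 -1;0.8 -0.227 0.006 0.002 0.001 -0.184 -1;0.8 -0.227 0.006 0.002 0.001 -0.184 -1;0.8 -0.227 0.006 0.002 0.001 -0.184 -1;0.8 -0.227 0.006 0.002 0.001 -0.184 -1"}}

```text
clock: 18.88
eef_pos: [480.9, 246.0, 168.5]
tool_rot: [-3.138, -0.001, 1.789]
force: [0.7, 0.1, -0.4]
width: 85.2
gripper_force: 0.0
```

```bash
python3 - <<'E'
from det import *
d=cam('wrist');a=mod(d,(484.5,275)); print(read_state()['eef_pos'])
if a: 
  for z in (100,48):print(rel([*a[0][:2],z],.21))
E
```

```text
scr 4 mean [484.7 275.2] bearings [-15. -13.  13.  14.] r [35. 35. 35. 35.]
toggle px [332.7 162.8] centre [484.7 275.6] ang 0.19869318488883583
[481.33003215 244.93851072 168.52308837]
(array([0.0974, 0.0337, 0.2283]), array([-0.0022, -0.0001,  0.0038]))
(array([0.0973, 0.0343, 0.4016]), array([-0.0022, -0.0001,  0.0038]))
```

Request:
{"name": "move_arm", "arguments": {"rows": "0.05 0.02 0.05 -0.002 0 0.006 -1;0.098 0.036 0.12 -0.002 0 0.006 -1;0.098 0.036 0.22 -0.002 0 0.006 -1;0.098 0.036 0.3 -0.002 0 0.006 -1;0.098 0.036 0.37 -0.002 0 0.006 -1;0.098 0.036 0.4 -0.002 0 0.006 -1;0.098 0.036 0.4 -0.002 0 0.006 1;0.098 0.036 0.4 -0.002 0 0.006 1;0.098 0.036 0.4 -0.002 0 0.006 1;0.098 0.036 0.4 -0.002 0 0.006 1;0.098 0.036 0.4 -0.002 0 0.006 1;0.098 0.036 0.4 -0.002 0 0.006 1"}}

```text
clock: 19.93
eef_pos: [486.2, 278.0, 50.6]
tool_rot: [3.138, -0.002, 1.778]
force: [0.0, -1.4, 6.1]
width: 43.8
gripper_force: 63.6
```

Request:
{"name": "move_arm", "arguments": {"rows": "0 0 -0.05 0 0 0 1;0 0 -0.15 0 0 0 1;0 0 -0.28 0 0 0 1;0 0 -0.4 0 0 0 1;0 0 -0.43 0 0 0 1;0 0 -0.43 0 0 0 1;0 0 -0.43 0 0 0 1"}}

```text
clock: 20.52
eef_pos: [484.8, 276.8, 177.8]
tool_rot: [3.141, -0.001, 1.778]
force: [-0.3, 0.1, -2.5]
width: 43.7
gripper_force: 62.6
```

```bash
python3 tgt.py 0 0 175; python3 tgt.py 0 -69 175
```

```text
175.0 (array([-0.8571, -0.0132,  0.0084]), array([ 0.0003, -0.0007,  0.1773]))
175.0 (array([-1.0783, -0.0764,  0.0082]), array([ 0.0003, -0.0007,  0.1773]))
```

Request:
{"name": "move_arm", "arguments": {"rows": "-0.857 -0.013 0.003 0 0 0.177 1;-0.857 -0.013 0.003 0 0 0.177 1;-0.857 -0.013 0.003 0 0 0.177 1;-0.857 -0.013 0.003 0 0 0.177 1;-0.857 -0.013 0.003 0 0 0.177 1;-0.857 -0.013 0.003 0 0 0.177 1;-0.857 -0.013 0.003 0 0 0.177 1;-0.857 -0.013 0.003 0 0 0.177 1;-0.857 -0.013 0.003 0 0 0.177 1"}}

```text
clock: 21.27
eef_pos: [532.8, 24.3, 174.6]
tool_rot: [-3.138, -0.001, 1.499]
force: [-0.7, 0.5, -2.2]
width: 43.5
gripper_force: 62.5
```

```bash
python3 tgt.py 0 -66 175 90
```

```text
175.0 (array([-0.2195,  0.0038, -0.0017]), array([-0.0026, -0.0008, -0.0007]))
90.0 (array([-0.2199,  0.005 ,  0.2817]), array([-0.0026, -0.0008, -0.0007]))
```

Request:
{"name": "move_arm", "arguments": {"rows": "-0.1 0.004 0 -0.001 0 0 1;-0.2 0.004 0 -0.001 0 0 1;-0.22 0.004 0 -0.001 0 0 1;-0.22 0.004 0.1 -0.001 0 0 1;-0.22 0.004 0.2 -0.001 0 0 1;-0.22 0.004 0.28 -0.001 0 0 1;-0.22 0.004 0.28 -0.001 0 0 1;-0.22 0.004 0.28 -0.001 0 0 1;-0.22 0.004 0.28 -0.001 0 0 1;-0.22 0.004 0.28 -0.001 0 0 1"}}

```text
clock: 22.1
eef_pos: [531.9, -39.9, 93.8]
tool_rot: [3.138, -0.002, 1.502]
force: [0.8, 0.5, -2.4]
width: 43.7
gripper_force: 62.4
```

```bash
cat > held.py <<'E'
from fit import *
# find held module's bottom front corners: dark/light edges on two image rows just above it
import pickle
d=cam('wrist');pickle.dump(d,open('held.pkl','wb'))
j=[533.9,24.4,-.0709];c,s=np.cos(j[2]),np.sin(j[2]);st=read_state();zb=st['eef_pos'][2]-50.3
g=cv2.GaussianBlur(cv2.cvtColor(d['img'],cv2.COLOR_RGB2GRAY),(3,3),0).astype(int)
for v in (203,205,208):
    r=g[v]; m=np.where(r[150:480]<62)[0]+150
    L=np.split(m,np.where(np.diff(m)>3)[0]+1); k=max(L,key=len); print(v,k[0],k[-1],r[k[0]-6:k[0]+3],r[k[-1]-2:k[-1]+7])
col=g[150:260,317];v=150+np.where(col<62)[0][0];print('front edge row',v)
def jf(u,v,z):
    q=onz(d,u,v,z)-[j[0],j[1],0]; return np.round([c*q[0]+s*q[1],-s*q[0]+c*q[1]],1)
v0=v
for u in (k[0],k[-1]):print(jf(u,v0,zb))
print(st['eef_pos'],st['tool_rot'])
E
python3 held.py; python3 tgt.py 0 -66 60
```

```text
203 234 397 [119 103  92  84  75  65  57  53  52] [ 50  49  53  64  87 112 133 144 149]
205 232 399 [144 135 119 100  81  67  57  53  51] [ 49  52  60  75  97 120 137 147 151]
208 230 401 [150 147 137 119  94  71  56  51  50] [ 50  51  54  62  79 101 123 140 150]
front edge row 202
[-45.7 -48.9]
[ 48.8 -48.9]
[531.91269555 -40.24505968  93.95169005] [ 3.13725002e+00 -1.83208992e-03  1.50127787e+00]
60.0 (array([-0.0048, -0.0092,  0.1131]), array([ 0.0028, -0.0012,  0.0009]))
```

Request:
{"name": "move_arm", "arguments": {"rows": "0.004 -0.008 0 0.001 0 0.001 1;0.004 -0.008 0.03 0.001 0 0.001 1;0.004 -0.008 0.06 0.001 0 0.001 1;0.004 -0.008 0.09 0.001 0 0.001 1;0.004 -0.008 0.104 0.001 0 0.001 1;0.004 -0.008 0.104 0.001 0 0.001 1;0.004 -0.008 0.104 0.001 0 0.001 1"}}

```text
clock: 22.73
eef_pos: [528.0, -39.5, 62.5]
tool_rot: [-3.141, -0.0, 1.499]
force: [-5.9, -0.4, 19.5]
width: 43.8
gripper_force: 65.3
```

Height 62.5 means bed contact (slight over-press). Ease up and release.

Request:
{"name": "move_arm", "arguments": {"rows": "0 0 -0.004 0 0 0 1;0 0 -0.004 0 0 0 1;0 0 -0.004 0 0 0 -1;0 0 -0.004 0 0 0 -1;0 0 -0.004 0 0 0 -1;0 0 -0.004 0 0 0 -1;0 0 -0.1 0 0 0 -1;0 0 -0.2 0 0 0 -1;0 0 -0.33 0 0 0 -1;0 0 -0.38 0 0 0 -1;0 0 -0.38 0 0 0 -1;0 0 -0.38 0 0 0 -1"}}

```text
clock: 23.73
eef_pos: [528.9, -39.8, 175.8]
tool_rot: [3.14, -0.001, 1.499]
force: [-0.1, 0.5, -0.8]
width: 85.4
gripper_force: 0.0
```

```bash
python3 - <<'E'
from det import *
t=cam('top')
for g in [(467,-271),(520,-375)]:mod(t,g)
print(rel([467,-290,180],0)); print(read_state()['qpos'])
print('pin in notch, top cam px',proj(t,[639.5,67,103]))
E
```

```text
no toggle [[   0    0   60   60 3567]
 [  57   17    1    1    1]
 [  55   25    3    3    5]
 [  30   27    4    2    5]
 [  42   29    1    1    1]
 [  45   31    2    2    2]
 [  47   34    2    2    2]
 [  49   37    1    1    1]
 [  50   39    1    1    1]
 [  51   41    1    1    1]
 [  52   43    1    2    2]
 [  53   46    1    2    2]
 [  54   49    2    9    9]
 [  56   59    1    1    1]]
no toggle [[   0    0   60   60 3541]
 [  29   17    1    1    1]
 [  28   19    1    1    1]
 [  28   22    1    2    2]
 [  27   25    1    1    1]
 [  26   27    1    1    1]
 [  30   26    7    7   29]
 [  24   32    1    1    1]
 [  21   35    1    1    1]
 [  33   38    1    1    1]
 [  35   39    1    1    1]
 [  19   43    3    3    5]
 [   6   47    1    1    1]
 [  24   46    5    3    7]
 [   9   49    2    2    2]
 [  11   52    2    2    2]
 [  13   55    1    1    1]
 [  14   57    1    1    1]
 [  15   59    1    1    1]]
(array([-0.8466, -0.1429, -0.0185]), array([-0.0005, -0.0008, -0.0458]))
[ 0.2439914   0.57043971 -0.32806502  1.91880504  0.27264382  0.69609797
 -0.31843473]
pin in notch, top cam px [305.09319497 146.03289124]
```

Request:
{"name": "move_arm", "arguments": {"rows": "-0.87 -0.12 0 0 0 -0.046 -1;-0.87 -0.12 0 0 0 -0.046 -1;-0.87 -0.12 0 0 0 -0.046 -1;-0.87 -0.12 0 0 0 -0.046 -1;-0.87 -0.12 0 0 0 -0.046 -1;-0.87 -0.12 0 0 0 -0.046 -1;-0.87 -0.12 0 0 0 -0.046 -1;-0.87 -0.12 0 0 0 -0.046 -1;-0.87 -0.12 0 0 0 -0.046 -1"}}

```text
clock: 24.53
eef_pos: [472.6, -297.4, 173.0]
tool_rot: [-3.139, -0.004, 1.569]
force: [0.5, 0.8, -0.4]
width: 85.4
gripper_force: 0.0
```

```bash
python3 - <<'E'
from det import *
s=read_state();print(s['eef_pos'],s['tool_rot'])
d=cam('wrist');a=mod(d,(467,-271))
if a:
  for z in (100,48):print(rel([*a[0][:2],z],a[1]))
b=mod(d,(520,-375))
E
```

```text
[ 472.63911517 -297.35672649  173.0415136 ] [-3.13896282 -0.00367908  1.56911503]
scr 5 mean [ 467.3 -280.9] bearings [-22. -20.   6.   8.  30.] r [35. 35. 35. 35. 34.]
toggle px [317.7 171.6] centre [ 472.6 -276.3] ang 0.15430340440450763
(array([ 0.0641, -0.0025,  0.2451]), array([-0.001 , -0.0026, -0.0975]))
(array([ 0.0634, -0.0022,  0.4184]), array([-0.001 , -0.0026, -0.0975]))
scr 7 mean [ 522.2 -375.1] bearings [-32. -18. -12. -10.  19.  23.  59.] r [45. 29. 34. 39. 34. 35. 40.]
toggle px [380.  303.6] centre [ 523.4 -385.8] ang -0.47393395652562686
```

Request:
{"name": "move_arm", "arguments": {"rows": "0.03 -0.002 0.08 -0.001 -0.002 -0.021 -1;0.063 -0.002 0.16 -0.001 -0.002 -0.021 -1;0.063 -0.002 0.25 -0.001 -0.002 -0.021 -1;0.063 -0.002 0.33 -0.001 -0.002 -0.021 -1;0.063 -0.002 0.39 -0.001 -0.002 -0.021 -1;0.063 -0.002 0.415 -0.001 -0.002 -0.021 -1;0.063 -0.002 0.415 -0.001 -0.002 -0.021 1;0.063 -0.002 0.415 -0.001 -0.002 -0.021 1;0.063 -0.002 0.415 -0.001 -0.002 -0.021 1;0.063 -0.002 0.415 -0.001 -0.002 -0.021 1;0.063 -0.002 0.415 -0.001 -0.002 -0.021 1;0.063 -0.002 0.415 -0.001 -0.002 -0.021 1"}}

```text
clock: 25.58
eef_pos: [474.3, -278.5, 51.9]
tool_rot: [3.138, 0.003, 1.604]
force: [0.1, 1.3, 6.9]
width: 43.7
gripper_force: 62.9
```

Request:
{"name": "move_arm", "arguments": {"rows": "0 0 -0.05 0 0 0 1;0 0 -0.15 0 0 0 1;0 0 -0.28 0 0 0 1;0 0 -0.4 0 0 0 1;0 0 -0.43 0 0 0 1;0 0 -0.43 0 0 0 1;0 0 -0.43 0 0 0 1"}}

```text
clock: 26.17
eef_pos: [472.4, -278.2, 179.3]
tool_rot: [3.14, 0.002, 1.604]
force: [-0.1, 0.3, -3.3]
width: 43.6
gripper_force: 62.2
```

```bash
python3 tgt.py 0 -23 175
```

```text
175.0 (array([0.9252, 0.2301, 0.0126]), array([0.0009, 0.0013, 0.0661]))
```

Request:
{"name": "move_arm", "arguments": {"rows": "0.925 0.228 0.003 0 0.001 0.066 1;0.925 0.228 0.003 0 0.001 0.066 1;0.925 0.228 0.003 0 0.001 0.066 1;0.925 0.228 0.003 0 0.001 0.066 1;0.925 0.228 0.003 0 0.001 0.066 1;0.925 0.228 0.003 0 0.001 0.066 1;0.925 0.228 0.003 0 0.001 0.066 1;0.925 0.228 0.003 0 0.001 0.066 1;0.925 0.228 0.003 0 0.001 0.066 1;0.925 0.228 0.003 0 0.001 0.066 1"}}

```text
clock: 27.0
eef_pos: [530.5, 1.1, 176.2]
tool_rot: [-3.139, 0.001, 1.501]
force: [0.6, -1.1, -2.5]
width: 43.3
gripper_force: 62.1
```

```bash
python3 tgt.py 0 -23 175 93
```

```text
175.0 (array([0.0017, 0.0057, 0.0039]), array([-0.0017,  0.0008,  0.0008]))
93.0 (array([0.0021, 0.0064, 0.2772]), array([-0.0017,  0.0008,  0.0008]))
```

Request:
{"name": "move_arm", "arguments": {"rows": "0.002 0 0.06 -0.001 0.001 0 1;0.002 0 0.12 -0.001 0.001 0 1;0.002 0 0.2 -0.001 0.001 0 1;0.002 0 0.26 -0.001 0.001 0 1;0.002 0 0.28 -0.001 0.001 0 1;0.002 0 0.28 -0.001 0.001 0 1;0.002 0 0.28 -0.001 0.001 0 1;0.002 0 0.28 -0.001 0.001 0 1"}}

```text
clock: 27.67
eef_pos: [533.0, 1.7, 94.9]
tool_rot: [3.137, -0.002, 1.5]
force: [0.1, 0.6, -2.0]
width: 43.7
gripper_force: 62.0
```

```bash
python3 held.py; python3 tgt.py 0 -23 64
```

```text
203 229 403 [136 132 122 105  86  69  57  52  50] [ 50  50  55  65  84 107 127 140 146]
205 227 405 [142 139 130 113  92  74  60  52  49] [ 50  51  55  65  82 104 123 136 143]
208 225 407 [140 132 118  98  79  65  58  56  55] [ 57  56  58  64  78  99 122 137 145]
front edge row 196
[-50.   -3.8]
[50.1 -4. ]
[533.14513064   1.85870116  95.18789499] [ 3.13628919e+00 -1.79777693e-03  1.49989401e+00]
64.0 (array([-0.0017, -0.0034,  0.1039]), array([ 0.0034, -0.0011, -0.    ]))
```

Request:
{"name": "move_arm", "arguments": {"rows": "-0.007 -0.003 0 0.001 0 0 1;-0.007 -0.003 0.03 0.001 0 0 1;-0.007 -0.003 0.06 0.001 0 0 1;-0.007 -0.003 0.085 0.001 0 0 1;-0.007 -0.003 0.1 0.001 0 0 1;-0.007 -0.003 0.1 0.001 0 0 1;-0.007 -0.003 0.1 0.001 0 0 1"}}

```text
clock: 28.3
eef_pos: [530.8, 0.4, 64.0]
tool_rot: [3.141, -0.001, 1.501]
force: [-1.8, -0.2, 3.5]
width: 43.3
gripper_force: 62.9
```

On the bed. Release and rise, then head to the last module.

Request:
{"name": "move_arm", "arguments": {"rows": "0 0 0 0 0 0 -1;0 0 0 0 0 0 -1;0 0 0 0 0 0 -1;0 0 0 0 0 0 -1;0 0 -0.1 0 0 0 -1;0 0 -0.2 0 0 0 -1;0 0 -0.33 0 0 0 -1;-0.1 0 -0.37 0 0 0 -1;-0.25 0 -0.37 0 0 0 -1;-0.4 0 -0.37 0 0 0 -1;-0.53 0 -0.37 0 0 0 -1;-0.66 0 -0.37 0 0 0 -1"}}

```text
clock: 29.3
eef_pos: [517.1, -198.0, 175.1]
tool_rot: [3.139, -0.001, 1.501]
force: [1.4, 1.1, -0.5]
width: 85.4
gripper_force: 0.0
```

```bash
python3 - <<'E'
from det import *
print(read_state()['eef_pos'],rel([523,-415,175],-.3),rel([523,-415,175],-.07))
E
```

```text
[ 517.068299   -198.04517969  175.12954025] (array([-7.20e-01,  7.01e-02, -4.00e-04]), array([ 0.0014, -0.001 ,  0.1466])) (array([-7.20e-01,  7.01e-02, -4.00e-04]), array([ 0.0015, -0.0009,  0.0002]))
```

Request:
{"name": "move_arm", "arguments": {"rows": "-0.72 0.07 0 0 0 0.2 -1;-0.72 0.07 0 0 0 0.2 -1;-0.72 0.07 0 0 0 0.2 -1;-0.72 0.07 0 0 0 0.2 -1;-0.72 0.07 0 0 0 0.2 -1;-0.72 0.07 0 0 0 0.2 -1;-0.72 0.07 0 0 0 0.2 -1;-0.72 0.07 0 0 0 0.2 -1"}}

```text
clock: 29.97
eef_pos: [522.8, -413.0, 173.9]
tool_rot: [3.141, -0.003, 1.185]
force: [0.5, 0.4, 0.4]
width: 85.7
gripper_force: 0.0
```

```bash
python3 - <<'E'
from det import *
s=read_state();print(s['eef_pos'],s['tool_rot'])
d=cam('wrist');a=mod(d,(523,-385))
if a:
  for z in (100,49):print(rel([*a[0][:2],z],a[1]))
E
```

```text
[ 522.77470807 -412.9840157   173.85999782] [ 3.14139035e+00 -3.10666049e-03  1.18512111e+00]
scr 4 mean [ 523.7 -386.9] bearings [-15. -13.  13.  15.] r [35. 35. 35. 35.]
toggle px [304.1 165.7] centre [ 523.8 -386.4] ang -0.43454087037646366
(array([ 0.0768, -0.03  ,  0.2474]), array([ 0.0001, -0.0024,  0.0327]))
(array([ 0.0761, -0.03  ,  0.4174]), array([ 0.0001, -0.0024,  0.0327]))
```

Request:
{"name": "move_arm", "arguments": {"rows": "0.04 -0.015 0.08 0 -0.002 0.033 -1;0.076 -0.03 0.16 0 -0.002 0.033 -1;0.076 -0.03 0.25 0 -0.002 0.033 -1;0.076 -0.03 0.33 0 -0.002 0.033 -1;0.076 -0.03 0.39 0 -0.002 0.033 -1;0.076 -0.03 0.417 0 -0.002 0.033 -1;0.076 -0.03 0.417 0 -0.002 0.033 1;0.076 -0.03 0.417 0 -0.002 0.033 1;0.076 -0.03 0.417 0 -0.002 0.033 1;0.076 -0.03 0.417 0 -0.002 0.033 1;0.076 -0.03 0.417 0 -0.002 0.033 1;0.076 -0.03 0.417 0 -0.002 0.033 1"}}

```text
clock: 31.02
eef_pos: [524.8, -388.8, 51.4]
tool_rot: [3.137, 0.001, 1.135]
force: [0.6, 0.7, 7.3]
width: 43.7
gripper_force: 64.0
```

Request:
{"name": "move_arm", "arguments": {"rows": "0 0 -0.05 0 0 0 1;0 0 -0.15 0 0 0 1;0 0 -0.28 0 0 0 1;0 0 -0.4 0 0 0 1;0 0 -0.43 0 0 0 1;0 0 -0.43 0 0 0 1;0 0 -0.43 0 0 0 1"}}

```text
clock: 31.6
eef_pos: [523.1, -388.2, 178.4]
tool_rot: [3.141, 0.001, 1.134]
force: [0.0, -0.1, -2.0]
width: 43.6
gripper_force: 63.0
```

```bash
python3 tgt.py 0 -130 175;python3 tgt.py 0 20 175
```

```text
175.0 (array([ 0.8569, -0.3936,  0.0099]), array([ 0.0005,  0.0009, -0.2327]))
175.0 (array([ 1.3239, -0.5723,  0.0091]), array([ 0.0005,  0.0009, -0.2327]))
```

Request:
{"name": "move_arm", "arguments": {"rows": "0.857 -0.393 0 0 0.001 -0.232 1;0.857 -0.393 0 0 0.001 -0.232 1;0.857 -0.393 0 0 0.001 -0.232 1;0.857 -0.393 0 0 0.001 -0.232 1;0.857 -0.393 0 0 0.001 -0.232 1;0.857 -0.393 0 0 0.001 -0.232 1;0.857 -0.393 0 0 0.001 -0.232 1;0.857 -0.393 0 0 0.001 -0.232 1;0.857 -0.393 0 0 0.001 -0.232 1;0.857 -0.393 0 0 0.001 -0.232 1"}}

```text
clock: 32.43
eef_pos: [524.1, -105.9, 176.5]
tool_rot: [-3.139, 0.0, 1.499]
force: [-0.4, -1.1, -1.3]
width: 43.8
gripper_force: 62.9
```

```bash
python3 tgt.py 0 21 175 94
```

```text
175.0 (array([0.5054, 0.0016, 0.0048]), array([-0.0016,  0.0001, -0.0004]))
94.0 (array([0.5055, 0.0023, 0.2748]), array([-0.0016,  0.0001, -0.0004]))
```

Request:
{"name": "move_arm", "arguments": {"rows": "0.13 0 0 -0.001 0 0 1;0.26 0 0 -0.001 0 0 1;0.39 0 0 -0.001 0 0 1;0.505 0 0 -0.001 0 0 1;0.505 0 0.05 -0.001 0 0 1;0.505 0 0.12 -0.001 0 0 1;0.505 0 0.2 -0.001 0 0 1;0.505 0 0.272 -0.001 0 0 1;0.505 0 0.272 -0.001 0 0 1;0.505 0 0.272 -0.001 0 0 1;0.505 0 0.272 -0.001 0 0 1;0.505 0 0.272 -0.001 0 0 1"}}

```text
clock: 33.43
eef_pos: [537.3, 45.3, 97.6]
tool_rot: [3.137, -0.001, 1.498]
force: [-0.0, -0.7, -0.5]
width: 43.6
gripper_force: 62.8
```

```bash
python3 held.py; python3 tgt.py 0 21 64
```

```text
203 230 402 [149 142 128 106  83  66  57  54  52] [ 53  54  58  67  83 104 125 142 153]
205 228 404 [114 110 102  92  80  68  59  56  54] [ 53  54  58  68  85 107 129 146 155]
208 225 407 [143 139 128 110  89  70  60  57  55] [ 56  57  61  71  88 111 132 147 153]
front edge row 197
[-48.8  39.5]
[51.4 39.1]
[537.24186914  45.42015543  97.71673754] [ 3.13677818e+00 -6.15494226e-04  1.49815173e+00]
64.0 (array([-0.0008, -0.0067,  0.1124]), array([ 0.0031, -0.0004, -0.0011]))
```

Request:
{"name": "move_arm", "arguments": {"rows": "-0.008 -0.006 0 0.001 0 0 1;-0.008 -0.006 0.03 0.001 0 0 1;-0.008 -0.006 0.06 0.001 0 0 1;-0.008 -0.006 0.09 0.001 0 0 1;-0.008 -0.006 0.11 0.001 0 0 1;-0.008 -0.006 0.112 0.001 0 0 1;-0.008 -0.006 0.112 0.001 0 0 1"}}

```text
clock: 34.07
eef_pos: [533.7, 43.4, 63.0]
tool_rot: [-3.141, 0.001, 1.499]
force: [-4.0, -0.1, 8.0]
width: 43.5
gripper_force: 65.2
```

Request:
{"name": "move_arm", "arguments": {"rows": "0 0 -0.002 0 0 0 -1;0 0 -0.002 0 0 0 -1;0 0 -0.002 0 0 0 -1;0 0 -0.002 0 0 0 -1;0 0 -0.1 0 0 0 -1;0 0 -0.2 0 0 0 -1;0 0 -0.34 0 0 0 -1;-0.2 0 -0.4 0 0 0 -1;-0.4 0 -0.4 0 0 0 -1;-0.4 0 -0.4 0 0 0 -1;-0.4 0 -0.4 0 0 0 -1"}}

```text
clock: 34.98
eef_pos: [524.5, -86.9, 183.1]
tool_rot: [3.141, 0.007, 1.486]
force: [-0.4, -0.8, -1.2]
width: 85.3
gripper_force: 0.0
```

```bash
python3 - <<'E'
from fit import *
d=cam('wrist');save(d,'w7')
t=cam('top');save(t,'top2',(160,120,500,260),2)
im=np.vstack([cv2.resize(cv2.imread('pics/w7.png')[0:260,120:520],None,fx=1,fy=1),cv2.resize(cv2.imread('pics/top2.png'),(400,165)),])
cv2.imwrite('pics/comb.png',cv2.resize(im,None,fx=1.4,fy=1.4))
print(rel([542.2,139.4,150],-.0709))
E
```

```text
(array([7.291e-01, 2.000e-04, 1.089e-01]), array([ 0.0006,  0.0003, -0.0037]))
```

View pics/comb.png

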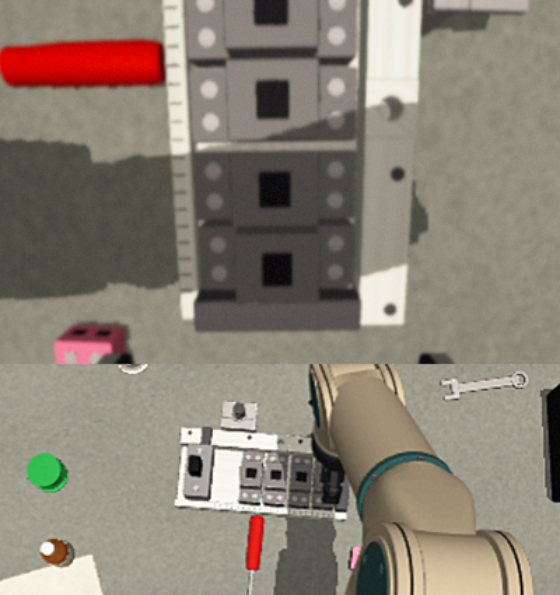

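All four stand square in the row (px 270 column), pin parked, reel and flux standing. Go to the clamp grip.

Request:
{"name": "move_arm", "arguments": {"rows": "0.13 0 0 0 0 -0.003 -1;0.26 0 0 0 0 -0.003 -1;0.39 0 0 0 0 -0.003 -1;0.52 0 0 0 0 -0.003 -1;0.65 0 0 0 0 -0.003 -1;0.728 0 0.05 0 0 -0.003 -1;0.728 0 0.1 0 0 -0.003 -1;0.728 0 0.1 0 0 -0.003 -1;0.728 0 0.1 0 0 -0.003 -1"}}

```text
clock: 35.83
eef_pos: [540.0, 142.5, 152.0]
tool_rot: [-3.14, 0.001, 1.506]
force: [1.1, 0.2, -0.7]
width: 85.4
gripper_force: 0.0
```

```bash
python3 - <<'E'
from fit import *
print(rel([542.2,139.4,88],-.0709))
E
```

```text
(array([-0.0098,  0.0082,  0.2135]), array([-0.0011,  0.0005,  0.004 ]))
```

Request:
{"name": "move_arm", "arguments": {"rows": "-0.008 0.004 0.05 0 0 0.003 -1;-0.008 0.004 0.12 0 0 0.003 -1;-0.008 0.004 0.18 0 0 0.003 -1;-0.008 0.004 0.21 0 0 0.003 -1;-0.008 0.004 0.21 0 0 0.003 -1;-0.008 0.004 0.21 0 0 0.003 1;-0.008 0.004 0.21 0 0 0.003 1;-0.008 0.004 0.21 0 0 0.003 1;-0.008 0.004 0.21 0 0 0.003 1;-0.008 0.004 0.21 0 0 0.003 1;-0.008 0.004 0.21 0 0 0.003 1"}}

```text
clock: 36.75
eef_pos: [542.3, 139.3, 91.0]
tool_rot: [3.14, -0.0, 1.499]
force: [-2.0, -1.0, 7.6]
width: 27.0
gripper_force: 60.7
```

```bash
python3 tgt.py 0 47 88; python3 -c "
from fit import *
print(read_state()['force'])"
```

```text
88.0 (array([-0.2274, -0.0004,  0.0098]), array([ 0.0007, -0.0001, -0.0007]))
[-2.02222256 -0.98414338  7.62689331]
```

Request:
{"name": "move_arm", "arguments": {"rows": "-0.02 0 0 0 0 0 1;-0.04 0 0 0 0 0 1;-0.06 0 0 0 0 0 1;-0.08 0 0 0 0 0 1;-0.1 0 0 0 0 0 1;-0.12 0 0 0 0 0 1;-0.14 0 0 0 0 0 1;-0.155 0 0 0 0 0 1;-0.165 0 0 0 0 0 1;-0.175 0 0 0 0 0 1;-0.182 0 0 0 0 0 1;-0.19 0 0 0 0 0 1"}}

```text
clock: 37.75
eef_pos: [538.2, 84.3, 90.9]
tool_rot: [3.14, -0.003, 1.5]
force: [-2.6, 5.2, 7.5]
width: 26.7
gripper_force: 60.8
```

Request:
{"name": "move_arm", "arguments": {"rows": "-0.005 0 0 0 0 0 1;-0.01 0 0 0 0 0 1;-0.015 0 0 0 0 0 1;-0.02 0 0 0 0 0 1;-0.024 0 0 0 0 0 1;-0.028 0 0 0 0 0 1;-0.032 0 0 0 0 0 1;-0.035 0 0 0 0 0 1;-0.035 0 0 0 0 0 1"}}

```text
clock: 38.5
eef_pos: [537.5, 75.2, 91.0]
tool_rot: [3.14, -0.005, 1.501]
force: [-3.3, 8.0, 7.0]
width: 26.7
gripper_force: 60.7
```

```bash
python3 tgt.py 0 47 88
```

```text
88.0 (array([-0.0132, -0.0001,  0.0098]), array([ 0.0012, -0.0029,  0.0005]))
```

Request:
{"name": "move_arm", "arguments": {"rows": "-0.004 0 0 0 0 0 1;-0.007 0 0 0 0 0 1;-0.01 0 0 0 0 0 1;-0.013 0 0 0 0 0 1;-0.013 0 0 0 0 0 1;-0.013 0 0 0 0 0 1"}}

```text
clock: 39.0
eef_pos: [537.3, 72.2, 90.9]
tool_rot: [3.14, -0.006, 1.501]
force: [-2.4, 8.5, 7.0]
width: 27.0
gripper_force: 60.6
```

Request:
{"name": "move_arm", "arguments": {"rows": "-0.004 0 0 0 0 0 1;-0.008 0 0 0 0 0 1;-0.012 0 0 0 0 0 1;-0.015 0 0 0 0 0 1;-0.015 0 0 0 0 0 1;-0.015 0 0 0 0 0 1"}}

```text
clock: 39.5
eef_pos: [537.2, 71.3, 90.9]
tool_rot: [3.139, -0.01, 1.503]
force: [-3.3, 15.5, 3.3]
width: 26.5
gripper_force: 60.4
```

Stalled at 71.3 (expected 71.3) with force rising: closed. One more small push, then ease to neutral and release.

Request:
{"name": "move_arm", "arguments": {"rows": "-0.005 0 0 0 0 0 1;-0.01 0 0 0 0 0 1;-0.01 0 0 0 0 0 1;-0.01 0 0 0 0 0 1;0.004 0 0 0 0 0 1;0.012 0 0 0 0 0 1;0.012 0 0 0 0 0 1"}}

```text
clock: 40.08
eef_pos: [537.2, 71.4, 90.9]
tool_rot: [3.14, -0.005, 1.501]
force: [-2.7, 9.0, 5.1]
width: 27.0
gripper_force: 60.7
```

Request:
{"name": "move_arm", "arguments": {"rows": "0 0 0 0 0 0 -1;0 0 0 0 0 0 -1;0 0 0 0 0 0 -1;0 0 0 0 0 0 -1;0 0 0 0 0 0 -1;0 0 -0.1 0 0 0 -1;0 0 -0.2 0 0 0 -1;0 0 -0.33 0 0 0 -1;0 0 -0.45 0 0 0 -1;-0.2 0 -0.5 0 0 0 -1;-0.4 0 -0.5 0 0 0 -1;-0.4 0 -0.5 0 0 0 -1"}}

```text
clock: 41.08
eef_pos: [528.7, -54.6, 241.3]
tool_rot: [3.138, 0.001, 1.5]
force: [0.3, -0.4, -0.1]
width: 85.3
gripper_force: 0.0
```

```bash
python3 - <<'E'
from fit import *
d=cam('wrist');save(d,'w8')
t=cam('top');save(t,'top3',(160,120,500,260),2)
im=np.vstack([cv2.imread('pics/w8.png')[0:260,120:520],cv2.resize(cv2.imread('pics/top3.png'),(400,165)),])
cv2.imwrite('pics/comb2.png',cv2.resize(im,None,fx=1.4,fy=1.4,interpolation=cv2.INTER_CUBIC))
print(read_state()['force'])
E
```

```text
[ 0.11729893  0.29100971 -0.46618638]
```

View pics/comb2.png

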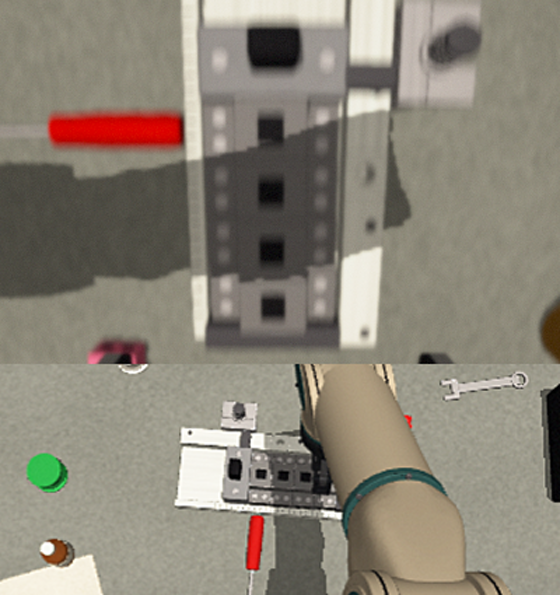

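The row is flush between end block and jaw (toggles evenly spaced at v 128, 190, 250, 307). The pin is parked, and the reel and flux are standing.

```bash
python3 -c "
from cell import *
print(finish_job())"
```

```text
the job is handed in; nothing more can be done
None
```

The job is handed in at about 41 s of the 210 s: the pin is parked in the notch, all four grey modules are clamped flush against the end block, the gripper is clear, and the reel and flux bottle are still standing.

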